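# Pack up the shine box and stand the finished boot on it

### The job

The boot is finished, so pack up the shoe-shine box: stand every jar of cream upright in its drawer and push the drawer fully home, lay every brush flat, bristles down, in the compartment under the lid, and press the lid fully shut. Then stand the boot on the sloping footrest on top of the lid, heel to the brass heel stop, toe at the raised end, straight and centred with its sole flat on the rest, without ever tipping it over, and let go. Leave the green bottle, the red-capped glass jar and the knife where they are.

Things in the scene. Friction and masses are not known exactly. Their poses are not given: they have to be found in the camera images.
- box: wooden shoe-shine box, fixed to the bench, outer size 150 (its x) x 280 (its y) x 124 mm high without the lid, walls 8 mm; origin at the centre of its underside, x from the drawer side to the hinge side, z up. The drawer comes out of the lower part at -x; over it is the open-topped brush compartment under the lid. The closed lid's top lies at z = 136 mm, overhanging the front by 1 mm
- tray (a point): centre of the floor of the brush compartment, 76 mm above the box's underside, axes as the box; the compartment is 134 (x) x 264 (y) mm inside and 48 mm deep up to the rim; takes two brushes side by side laid along the box's x, or lengthwise
- drawer (a joint): how far the drawer is out, m: 0 fully home, 0.11 fully out; starts about 0.1 out. Plain runners with 2.5 N of friction, stays where left
- drawer_in (a point): centre of the drawer's inner floor (16 mm above the bench), axes as the box; moves with the drawer. Inside 120 (x) x 244 (y) mm; side and back walls 22 mm high above the floor. With the drawer 0.10 out only x from -60 to +28 mm (here) is clear of the box, so jars go near x = -16 mm, three in a row along y at 84 mm spacing. Room for things 50 mm tall when shut
- drawer_front (a point): centre of the outer face of the drawer front, which is 260 mm wide (y) and 56 mm high (10 to 66 mm above the bench), upright, facing the box's -x; flush with the box's front when home. A brass knob of 22 mm diameter stands 18 mm out from this point; the face beside it is flat and free to push on
- lid (a joint): lid opening angle, rad: 0 shut, 1.57 upright, stop at 1.75; starts open at about 1.6, its edge then about 275 mm above the bench. Hinged along the box's far (+x) top edge; a stiff friction hinge (0.6 N m) holds it at any angle, so it must be pushed all the way down (about 4 to 8 N at its free edge)
- lid_hinge (a point): middle of the lid's hinge axis (along the box's y), at box x = +75, z = 124 mm; axes as the lid, which when shut are the box's
- lid_edge (a point): middle of the lid's free edge on its outer (upper) face: 150 mm from the hinge and 12 mm over the hinge plane. The lid is a board 12 mm thick and 284 mm wide; its outer face is bare for 45 mm from this edge, then comes the footrest
- rest (a point): footrest fixed on the lid's outer face: rubber-topped board 56 mm wide, 186 mm long, round-ended, along the box's y, rising at 0.17 rad to the toe end. Origin at the centre of its top face, x to the toe end (box's +y), z out of its top; lid shut, the origin is 186 mm above the bench over the box's centre. A brass heel stop, 8 mm proud, stands across the low end at x = -99 mm
- boot: finished child's ankle boot, red-brown with black toe and sole, stiff, on a wooden tree, 0.42 kg, 182 mm long (its x, toe at +x), 60 mm wide, collar at 100 mm, tree top at 117 mm; origin at the middle of its underside, z up; heel back at x = -90. The shaft, x = -86 to -10 mm, is 50 mm wide (y) with flat sides from z = 40 to 100 mm: grip it across there, near x = -42
- boot_toe (a point): on the underside of the boot, 85 mm ahead of its origin, towards the toe
- jar1: upright round jar of shoe cream, 56 mm diameter, 44 mm tall, white glazed with a black lid, 0.15 kg, may be absent; origin at the centre of its underside, z up its axis. Grip it across the lid and upper half
- jar2: upright round jar of shoe cream, 56 mm diameter, 44 mm tall, white glazed with a dark red-brown lid, 0.15 kg, may be absent; origin at the centre of its underside, z up its axis. Grip it across the lid and upper half
- jar3: upright round jar of shoe cream, 56 mm diameter, 44 mm tall, white glazed with a tan lid, 0.15 kg, may be absent; origin at the centre of its underside, z up its axis. Grip it across the lid and upper half
- brush1: shoe brush lying bristles down, 125 mm long (its x), 46 mm wide (y), 46 mm high (z), pale beech back, black bristles, may be absent; origin at the centre of its underside (bristle tips). The wooden back is the top 18 mm, the bristle block below is stiff, 108 x 38 mm; grip the back across its width
- brush2: shoe brush lying bristles down, 125 mm long (its x), 46 mm wide (y), 46 mm high (z), dark brown back, pale bristles, may be absent; origin at the centre of its underside (bristle tips). The wooden back is the top 18 mm, the bristle block below is stiff, 108 x 38 mm; grip the back across its width
- dye: bystander: green glass bottle, 54 mm diameter, 150 mm tall; origin under its centre
- tackjar: bystander: clear jar with a red cap, 68 mm diameter, 85 mm tall; origin under its centre
- knife: bystander: shoemaker's knife, 210 mm long, wooden handle and steel blade, lying beyond the box; origin under its middle
There are look-alikes about, which are no part of the job. Of the things that look like the brush2, the smallest one is meant.

How it is judged:
By the outcome, as a careful person would: the job done as asked, in the order asked, and still so for the second after the job is handed in, with the robot touching nothing.
Of jar1, jar2, jar3 only 2 to 3 are there at a start; the rules pass over those that are not, and their reading is None.
Of brush1, brush2 only 1 to 2 are there at a start; the rules pass over those that are not, and their reading is None.
At some moment in a run one of jar1, jar2, jar3, brush1, brush2 may be knocked a few centimetres aside while the robot is not near it.
It also fails if it takes over 210 s, if anything falls off the work surface, if the arm or the gripper's body presses on something with over 40 N, if the wrist force passes 120 N, or if a joint passes its speed limit or range.

### The arm

A 7-joint arm with a two-finger parallel gripper is mounted at the origin on the work surface. World frame = base frame: x ahead of the robot, y to its left, z up, the work surface at z = 0. Lengths are in m, angles in degrees, forces in N, time in s.
With the tool pointing down it reaches from about 0.35 to 0.9 m from the base axis. Payload 19.9 kg.
Tool frame: the origin (TCP) lies at the very end of the fingers, on their centre line; the grasp point (between the pads) lies 19 mm behind it; z points along the fingers, y is the line along which they close (so a half turn about z gives the same grasp; the last joint's range is limited). The gripper opens to 94 mm and grips with 3 to 60 N. Pads are 16 mm wide; open, the fingers measure 119 mm over their backs; the gripper's body (75 mm by 177 mm) begins 78 mm behind the grasp point.
Start: joints at [70.961, 23.915, -0.59, 92.452, 0.269, 63.638, -3.037], TCP at [0.179, -0.599, 0.205] pointing down, gripper open.
Joint ranges: [-161.28, 161.28], [-22.2, 115.67], [-73.04, 71.86], [3.21, 147.25], [-68.34, 248.33], [10.77, 114.83], [-161.83, 161.83]. Speed limits (degrees/s): [108.29, 108.29, 136.94, 136.94, 172.46, 172.46, 172.46].

### API

Orientations are given as [roll, pitch, yaw] about the fixed x, y, z axes, in that order (R = Rz(yaw) Ry(pitch) Rx(roll)).
In Python, from bench import ctrl gives the robot as it stands.
- The arm moves only by the tool apply_moves, never from a script. Its argument "moves" is a list of rows, each an object with "offset": the shift along the tool's x, y, z in m, a list of three; "yaw": the turn about the tool's z in degrees; "hand": the finger opening in m, from 0 to 0.094. In form: [{"offset": [dx, dy, dz], "yaw": yaw, "hand": hand}, ...]. A call has 1 to 12 rows; each row is the pose to reach, as a shift and turn from the pose commanded when the call began, along the tool's axes at that moment; what a row does not reach only later rows make up. A row lasts 1/8 s, in which the tool goes at most 62.5 mm and 10.7 degrees, less where a joint would pass 70% of its speed; a pose out of reach is approached as far as the arm can. A call with a gripper value outside its range is refused whole. The fingers move at their own pace and stop on an object; "force" is the grip in N (left out, the last holds). Time passes only in rows, so rows that repeat a pose let the fingers close. It gives the time, the measured TCP pose, the force, the opening and the grip force at its end, in the units of the state.
- ctrl.observe(): the state, without advancing time (a new reading comes with each control period).
- ctrl.snapshot(name): name is "scene" or "side" or "wrist"; returns (picture, depth): 384x512x3 uint8, blue, green, red; 384x512 float32, m along the optical axis (not along the pixel's ray), 0 where there is no reading.
- ctrl.camera_params(name): a dict with "intrinsics" (3x3 intrinsics, pixels), "camera_from_world" (4x4, takes a point from world to camera coordinates); the wrist camera has in their place "tool_from_camera" (4x4, takes a point from camera to tool coordinates, whose origin is the TCP and whose axes are the flange's). Camera axes: x right, y down, z forward; pixel columns grow to the right and rows downward; lengths in m; the calibration is good to about 2 mm. A picture is of the moment at which its call begins: read the wrist's pose just before it. camera_params takes no time and is no camera call.
- ctrl.hand_in(): hands the job in; it is judged then, once.
The state is a dict: "t": time; "joints": joint angles; "dq": joint speeds; "tau": joint torques, N m; "tcp_pos": TCP position; "eef_rot": TCP orientation; "force": force on the tool from outside, world axes, zero at the start; "wrist_torque": the same for the moment, N m; "width": finger opening in m; "finger_force": force on a finger pad.
Only numpy, scipy, OpenCV 4.12 (cv2) and the standard library are available. Lean on these libraries where they do the work, as an engineer would, in place of code of your own. Each camera call takes 0.05 s, during which the arm holds its last target. There are 200 camera calls.

## Working session

There is one attempt and no reset: what is moved stays moved. The work goes in short steps, Python scripts to look and compute and a tool call to move; the robot and the scene stay as the last step left them, time stands still between calls to the robot, and variables do not carry over. Pictures are saved under pics/ and viewed, at most 14 in all, crops included, and the job is handed in when it is done.

Besides the shell and the picture viewer there is one more tool, called as name(argument=value, ...), one argument or row to a line, values as JSON. apply_moves: Moves the arm, as the interface text tells. Its arguments: {"type":"object","properties":{"moves":{"type":"array","items":{"type":"object","properties":{"offset":{"type":"array","items":{"type":"number"}},"yaw":{"type":"number"},"hand":{"type":"number"}}}},"force":{"type":"number"}},"required":["moves"]}

```bash
mkdir -p pics; ls; cat > h.py <<'E'
import numpy as np, cv2
from bench import ctrl
from scipy.spatial.transform import Rotation as R
def snap(n,f=None):
    s=ctrl.observe(); im,d=ctrl.snapshot(n)
    if f: cv2.imwrite('pics/'+f,im)
    p=ctrl.camera_params(n); K=np.array(p['intrinsics'])
    if n=='wrist':
        T=np.eye(4); T[:3,:3]=R.from_euler('xyz',s['eef_rot'],degrees=True).as_matrix(); T[:3,3]=s['tcp_pos']
        W=T@np.array(p['tool_from_camera'])
    else: W=np.linalg.inv(np.array(p['camera_from_world']))
    return im,d,K,W
def cloud(d,K,W):
    v,u=np.mgrid[:d.shape[0],:d.shape[1]]
    P=np.stack([(u-K[0,2])/K[0,0]*d,(v-K[1,2])/K[1,1]*d,d],-1)
    P=P@W[:3,:3].T+W[:3,3]; P[d<=0]=np.nan
    return P
def ray(u,v,K,W,z):
    r=W[:3,:3]@np.linalg.solve(K,np.array([u,v,1.])); o=W[:3,3]
    return o+r*(z-o[2])/r[2]
E
python3 - <<'E'
from h import *
print(ctrl.observe())
for n in('scene','side','wrist'):
    im,d,K,W=snap(n,n+'0.png'); print(n,K.tolist(),W.round(3).tolist())
    np.savez('pics/'+n+'0.npz',im=im,d=d,K=K,W=W)
E
```

```text
pics
{'t': 0.0, 'joints': array([70.95927598, 23.94802386, -0.59042309, 92.48492757,  0.26943966,
       63.63941731, -3.03661207]), 'dq': array([-0.03163666, -0.00467846,  0.16668158, -0.01410035, -0.01712335,
       -0.01098304,  0.0056404 ]), 'tau': array([-1.35140868e-03, -8.51257610e+01,  6.38033040e-01, -4.26000166e+01,
       -4.88573348e-02,  1.86630199e-02,  1.45227318e-05]), 'tcp_pos': array([ 0.17909132, -0.59839294,  0.20482983]), 'eef_rot': array([-1.79929194e+02,  5.37868948e-03,  1.66636494e+01]), 'force': array([ 0.13282424, -1.20324975,  0.59037791]), 'wrist_torque': array([ 0.00914896, -0.02718367,  0.06373914]), 'finger_force': 0.0, 'width': 0.09407308553821381}
scene [[365.5576234427712, 0.0, 261.02187147668786], [0.0, 365.5576234427712, 198.05178769339733], [0.0, 0.0, 1.0]] [[-0.994, -0.088, 0.061, 0.537], [-0.106, 0.737, -0.668, 0.839], [0.014, -0.67, -0.742, 1.152], [0.0, 0.0, 0.0, 1.0]]
side [[398.54925346448795, 0.0, 250.58826800670252], [0.0, 398.54925346448795, 187.60630695346424], [0.0, 0.0, 1.0]] [[0.945, -0.231, 0.231, 0.241], [-0.326, -0.625, 0.709, -1.186], [-0.019, -0.746, -0.666, 1.193], [0.0, 0.0, 0.0, 1.0]]
wrist [[330.50127293974623, 0.0, 255.5675806509341], [0.0, 330.50127293974623, 194.05313580103837], [0.0, 0.0, 1.0]] [[0.286, -0.931, -0.225, 0.243], [-0.958, -0.279, -0.066, -0.579], [-0.001, 0.234, -0.972, 0.384], [0.0, 0.0, 0.0, 1.0]]
```

View pics/scene0.png

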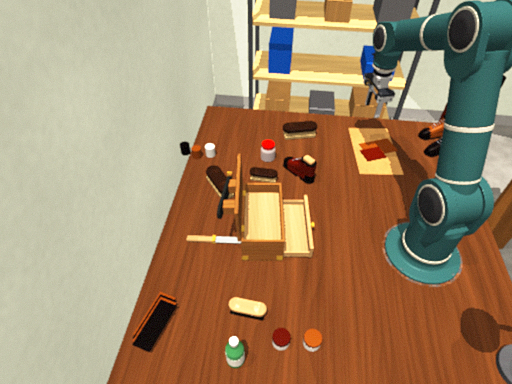

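View pics/side0.png

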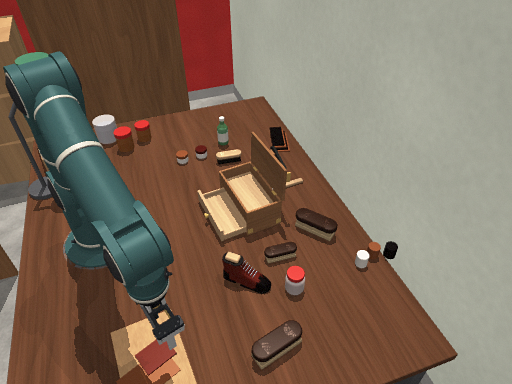

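The scene view shows the box at (265,218) with its drawer out toward the robot. The pale brush is at (247,307), jars at (281,338) and (313,340), the boot at (300,168), and three brown brushes at (217,180), (263,173) and (300,129). There are small cylinders at (185–210,150) that need a closer look.

```bash
python3 - <<'E'
import numpy as np,cv2
from h import cloud
A=np.load('pics/side0.npz');B=np.load('pics/scene0.npz')
def c(im,u0,v0,u1,v1): return cv2.resize(im[v0:v1,u0:u1],(400,300),interpolation=cv2.INTER_CUBIC)
a,b=A['im'],B['im']
t=np.vstack([np.hstack([c(a,195,210,335,315),c(a,330,225,410,285)]),np.hstack([c(b,220,290,340,380),c(b,170,120,330,240)])])
cv2.imwrite('pics/c1.png',t)
Ps=cloud(A['d'],A['K'],A['W']);Pc=cloud(B['d'],B['K'],B['W'])
for n,P,im,(u0,v0,u1,v1) in [('smallbrush s',Ps,a,(260,238,302,268)),('bigbrush1 s',Ps,a,(290,203,345,245)),('bigbrush2 s',Ps,a,(245,315,310,372)),('pale c',Pc,b,(222,292,272,322)),('jarA c',Pc,b,(270,326,293,350)),('jarB c',Pc,b,(302,328,324,352)),('boot s',Ps,a,(215,245,275,297)),('tack',Ps,a,(282,262,308,298)),('whitejar',Ps,a,(352,248,371,271)),('brownj',Ps,a,(367,241,381,262)),('blackj',Ps,a,(383,240,400,260))]:
    Q=P[v0:v1,u0:u1].reshape(-1,3); Q=Q[Q[:,2]>0.02]
    if len(Q)<5: print(n,len(Q));continue
    top=np.percentile(Q[:,2],97); T=Q[Q[:,2]>top-0.012]
    r=cv2.minAreaRect((T[:,:2]*1000).astype(np.float32))
    print(n,len(Q),'top',top.round(4),'rect',[np.round(x,1).tolist() for x in r])
E
```

```text
smallbrush s 412 top 0.0841 rect [[636.0, -440.3], [8.6, 34.3], 67.6]
bigbrush1 s 734 top 0.0676 rect [[812.9, -240.7], [67.6, 170.5], 37.5]
bigbrush2 s 1240 top 0.0675 rect [[486.4, -649.2], [172.0, 64.5], 15.0]
pale c 525 top 0.0482 rect [[621.4, 314.2], [47.2, 123.1], 84.9]
jarA c 296 top 0.0461 rect [[506.1, 400.2], [54.1, 53.2], 54.5]
jarB c 305 top 0.0465 rect [[409.9, 392.8], [54.3, 54.3], 39.5]
boot s 1073 top 0.1175 rect [[443.0, -348.2], [30.2, 49.4], 49.5]
tack 439 top 0.0883 rect [[627.0, -464.2], [59.0, 57.4], 64.0]
whitejar 180 top 0.0537 rect [[904.7, -443.4], [67.7, 41.8], 48.3]
brownj 169 top 0.0544 rect [[942.9, -444.9], [90.0, 42.1], 42.4]
blackj 150 top 0.0536 rect [[1018.0, -450.0], [46.4, 41.6], 33.2]
```

View pics/c1.png

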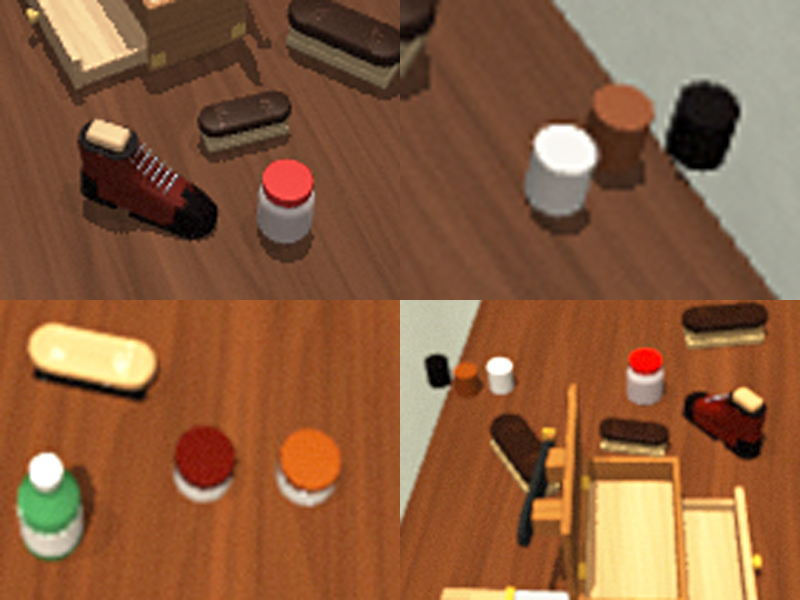

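The crops show the jars (dark red and tan lids) and the pale brush. They also show the small brown brush at side (281,252) and the boot with its toe at side (267,285). The white, brown and black cylinders have no lids, so jar1 is absent. Next I measure the box, boot and brush2.

```bash
python3 - <<'E'
import numpy as np,cv2
from h import *
S={n:np.load(f'pics/{n}0.npz') for n in('side','scene')}
C={n:cloud(s['d'],s['K'],s['W']) for n,s in S.items()}
for n,P in C.items():
    Q=P.reshape(-1,3); Q=Q[np.isfinite(Q[:,0])]
    g=Q[(abs(Q[:,2])<.01)]; print(n,'ground med',np.median(g[:,2]).round(4))
    m=(Q[:,0]>.35)&(Q[:,0]<.9)&(Q[:,1]>-.25)&(Q[:,1]<.25)
    for lo,hi in((.118,.131),(.06,.07),(.036,.042),(.012,.021),(.072,.08),(.27,.285),(.2,.26)):
        T=Q[m&(Q[:,2]>lo)&(Q[:,2]<hi)]
        if len(T)>5:
            r=cv2.minAreaRect((T[:,:2]*1000).astype(np.float32))
            print(' ',lo,hi,len(T),[np.round(x,1).tolist() for x in r],T.min(0).round(3)[:2],T.max(0).round(3)[:2])
P=C['side']
# brush2
def rect(P,box,lo,hi,nm):
    u0,v0,u1,v1=box;Q=P[v0:v1,u0:u1].reshape(-1,3);T=Q[(Q[:,2]>lo)&(Q[:,2]<hi)]
    r=cv2.minAreaRect((T[:,:2]*1000).astype(np.float32));print(nm,len(T),[np.round(x,1).tolist() for x in r],cv2.boxPoints(r).round(0).tolist())
rect(P,(260,238,300,264),.038,.055,'brush2 side')
rect(C['scene'],(245,163,280,182),.038,.055,'brush2 scene')
rect(C['scene'],(222,292,272,322),.038,.055,'brush1 scene')
rect(P,(215,252,275,297),.005,.035,'boot low side')
rect(P,(215,245,275,297),.1,.13,'boot tree side')
rect(C['scene'],(280,150,320,184),.085,.13,'boot tree scene')
rect(C['scene'],(280,150,320,184),.005,.13,'boot all scene')
rect(P,(215,245,275,297),.005,.13,'boot all side')
E
```

```text
side ground med 0.0
  0.118 0.131 449 [[612.5, -29.5], [161.0, 288.6], 6.9] [ 0.518 -0.18 ] [0.71  0.116]
  0.06 0.07 468 [[635.1, -82.3], [406.6, 380.7], 6.4] [ 0.413 -0.25 ] [0.858 0.103]
  0.036 0.042 134 [[551.8, -126.0], [235.7, 470.6], 37.6] [ 0.409 -0.243] [0.786 0.1  ]
  0.012 0.021 1042 [[637.8, -77.4], [313.6, 476.9], 84.7] [ 0.412 -0.249] [0.889 0.09 ]
  0.072 0.08 937 [[606.2, -32.6], [146.3, 282.1], 6.6] [ 0.519 -0.18 ] [0.694 0.114]
  0.27 0.285 154 [[693.2, -22.5], [13.9, 281.5], 6.2] [ 0.673 -0.163] [0.715 0.117]
  0.2 0.26 570 [[721.4, -20.9], [76.2, 288.8], 6.8] [ 0.67  -0.168] [0.751 0.119]
scene ground med -0.0013
  0.118 0.131 462 [[610.7, -25.6], [158.2, 286.7], 4.4] [ 0.522 -0.17 ] [0.7   0.122]
  0.06 0.07 395 [[634.4, -78.0], [402.0, 388.3], 6.6] [ 0.416 -0.25 ] [0.856 0.118]
  0.036 0.042 106 [[548.6, -27.4], [262.0, 274.6], 5.0] [ 0.417 -0.169] [0.667 0.121]
  0.012 0.021 1149 [[646.3, -40.6], [326.7, 502.2], 78.8] [ 0.414 -0.25 ] [0.889 0.122]
  0.072 0.08 1530 [[612.6, -24.2], [144.5, 280.6], 7.6] [ 0.523 -0.17 ] [0.689 0.12 ]
  0.27 0.285 204 [[694.9, -1
[... 442 characters left out ...]
[[558.0, 296.0], [681.0, 285.0], [685.0, 332.0], [562.0, 343.0]]
boot low side 373 [[487.8, -356.2], [189.0, 194.1], 66.9] [[361.0, -405.0], [540.0, -481.0], [614.0, -307.0], [436.0, -231.0]]
boot tree side 183 [[443.7, -349.6], [50.4, 73.0], 44.5] [[400.0, -341.0], [451.0, -393.0], [487.0, -358.0], [436.0, -306.0]]
boot tree scene 167 [[450.9, -342.6], [45.1, 88.4], 52.5] [[402.0, -334.0], [472.0, -387.0], [500.0, -352.0], [430.0, -298.0]]
boot all scene 609 [[503.5, -374.6], [112.2, 204.8], 34.5] [[399.0, -322.0], [515.0, -491.0], [608.0, -427.0], [492.0, -258.0]]
boot all side 1279 [[484.7, -333.7], [225.6, 222.0], 69.8] [[342.0, -401.0], [550.0, -478.0], [628.0, -266.0], [419.0, -190.0]]
```

```bash
cat >> h.py <<'E'
BX=np.array([.610,-.0285]); BY=6.5
def box(x,y,c=None,yaw=None):
    a=np.radians(BY); return BX+np.array([[np.cos(a),-np.sin(a)],[np.sin(a),np.cos(a)]])@np.array([x,y])
def plan(wps,start=None):
    "wps: list of calls, each a list of (x,y,z,yaw); prints tool offsets relative to each call's start"
    s=ctrl.observe(); p=np.array(s['tcp_pos']) ; y=s['eef_rot'][2]
    if start: p,y=np.array(start[:3]),start[3]
    for call in wps:
        a=np.radians(y); Rt=np.array([[np.cos(a),np.sin(a),0],[np.sin(a),-np.cos(a),0],[0,0,-1]])
        for w in call:
            print('off',(Rt.T@(np.array(w[:3])-p)).round(4).tolist(),'yaw',round(-((w[3]-y+180)%360-180),1))
        print('--'); p,y=np.array(call[-1][:3]),call[-1][3]
E
python3 - <<'E'
from h import *
plan([[(.42,-.12,.33,6.5)],[(.40,.36,.25,6.5)]])
E
```

```text
off [0.368, -0.3893, -0.125] yaw 10.2
--
off [0.0345, -0.4792, 0.08] yaw -0.0
--
```

apply_moves(
  moves=[
    {"offset": [0.2,-0.2,-0.125],"yaw": 10.2,"hand": 0.08},
    {"offset": [0.2,-0.2,-0.125],"yaw": 10.2,"hand": 0.08},
    {"offset": [0.2,-0.2,-0.125],"yaw": 10.2,"hand": 0.08},
    {"offset": [0.2,-0.2,-0.125],"yaw": 10.2,"hand": 0.08},
    {"offset": [0.368,-0.389,-0.125],"yaw": 10.2,"hand": 0.08},
    {"offset": [0.368,-0.389,-0.125],"yaw": 10.2,"hand": 0.08},
    {"offset": [0.368,-0.389,-0.125],"yaw": 10.2,"hand": 0.08},
    {"offset": [0.368,-0.389,-0.125],"yaw": 10.2,"hand": 0.08},
    {"offset": [0.368,-0.389,-0.125],"yaw": 10.2,"hand": 0.08},
    {"offset": [0.368,-0.389,-0.125],"yaw": 10.2,"hand": 0.08},
    {"offset": [0.368,-0.389,-0.125],"yaw": 10.2,"hand": 0.08},
    {"offset": [0.368,-0.389,-0.125],"yaw": 10.2,"hand": 0.08},
  ],
)

```text
t: 1.65
tcp_pos: [0.4198, -0.1216, 0.3303]
eef_rot: [-180.0, 0.0, 6.4]
force: [-0.7, -0.5, -0.9]
width: 0.0801
finger_force: 0.0
```

```bash
python3 - <<'E'
from h import *
im,d,K,W=snap('wrist','w1.png'); np.savez('pics/w1.npz',im=im,d=d,K=K,W=W)
plan([[(.40,.36,.25,6.5)]])
E
```

```text
off [0.0336, -0.4807, 0.0803] yaw -0.1
--
```

View pics/w1.png

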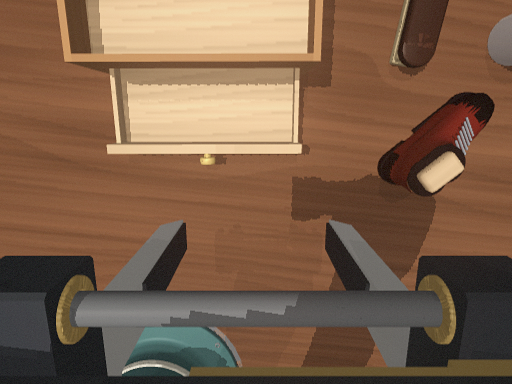

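The wrist view shows the drawer front at rows 144–153 (columns 107–302) with its knob at (208,158). The box's front rim is at row 58 (columns 65–322), and the boot is at (440,145).

```bash
python3 - <<'E'
from h import *
D=np.load('pics/w1.npz');im,d,K,W=[D[k] for k in('im','d','K','W')]
P=cloud(d,K,W)
def f(n,m):
    T=P[m]; r=cv2.minAreaRect((T[:,:2]*1000).astype(np.float32)); print(n,len(T),'z',np.median(T[:,2]).round(4),[np.round(x,1).tolist() for x in r],cv2.boxPoints(r).round(0).tolist())
v,u=np.mgrid[:384,:512]
z=P[...,2]
f('rim',(v<70)&(u<330)&(u>50)&(z>.115)&(z<.13))
f('dfront',(v>130)&(v<175)&(u>95)&(u<310)&(z>.055)&(z<.075))
f('boxfloor',(v<70)&(u<330)&(u>50)&(z>.07)&(z<.082))
f('dfloor',(v>60)&(v<160)&(u>100)&(u<310)&(z>.01)&(z<.02))
f('tree',(u>370)&(u<500)&(v>85)&(v<200)&(z>.1))
f('bootall',(u>370)&(u<500)&(v>85)&(v<200)&(z>.03))
for q in((65,62),(322,62),(63,0),(320,0)): print(q,ray(*q,K,W,.124).round(4))
for q in((107,153),(302,153)): print(q,ray(*q,K,W,.066).round(4))
E
```

```text
rim 3397 z 0.1237 [[565.0, -35.0], [63.6, 280.7], 6.3] [[518.0, 101.0], [549.0, -178.0], [612.0, -171.0], [581.0, 108.0]]
dfront 1885 z 0.0658 [[433.6, -50.2], [11.8, 260.0], 6.4] [[413.0, 78.0], [442.0, -180.0], [454.0, -179.0], [425.0, 80.0]]
boxfloor 12316 z 0.0759 [[571.5, -33.8], [76.1, 278.9], 6.5] [[518.0, 100.0], [549.0, -177.0], [625.0, -168.0], [594.0, 109.0]]
dfloor 12422 z 0.0159 [[490.3, -51.8], [101.9, 262.1], 6.4] [[425.0, 73.0], [454.0, -188.0], [555.0, -176.0], [526.0, 84.0]]
tree 1848 z 0.1123 [[442.6, -345.7], [49.7, 74.4], 46.3] [[399.0, -338.0], [452.0, -389.0], [487.0, -353.0], [433.0, -302.0]]
bootall 5356 z 0.0734 [[478.2, -377.6], [50.6, 173.6], 48.2] [[397.0, -339.0], [526.0, -454.0], [560.0, -417.0], [430.0, -301.0]]
(65, 62) [0.518  0.0993 0.124 ]
(322, 62) [ 0.549 -0.18   0.124]
(63, 0) [0.5794 0.0999 0.124 ]
(320, 0) [ 0.6092 -0.1683  0.124 ]
(107, 153) [0.4137 0.0783 0.066 ]
(302, 153) [ 0.4425 -0.1813  0.066 ]
```

apply_moves(
  moves=[
    {"offset": [0.034,-0.48,0.08],"yaw": 0,"hand": 0.08},
    {"offset": [0.034,-0.48,0.08],"yaw": 0,"hand": 0.08},
    {"offset": [0.034,-0.48,0.08],"yaw": 0,"hand": 0.08},
    {"offset": [0.034,-0.48,0.08],"yaw": 0,"hand": 0.08},
    {"offset": [0.034,-0.48,0.08],"yaw": 0,"hand": 0.08},
    {"offset": [0.034,-0.48,0.08],"yaw": 0,"hand": 0.08},
    {"offset": [0.034,-0.48,0.08],"yaw": 0,"hand": 0.08},
    {"offset": [0.034,-0.48,0.08],"yaw": 0,"hand": 0.08},
    {"offset": [0.034,-0.48,0.08],"yaw": 0,"hand": 0.08},
    {"offset": [0.034,-0.48,0.08],"yaw": 0,"hand": 0.08},
  ],
)

```text
t: 2.95
tcp_pos: [0.4004, 0.3592, 0.2502]
eef_rot: [180.0, 0.0, 6.4]
force: [0.0, -1.0, 0.1]
width: 0.0798
finger_force: 0.0
```

```bash
python3 - <<'E'
from h import *
im,d,K,W=snap('wrist','w2.png'); np.savez('pics/w2.npz',im=im,d=d,K=K,W=W)
P=cloud(d,K,W); z=P[...,2]
m=((z>.035)&(z<.055)&(P[...,1]>.25)).astype(np.uint8)
n,l,st,c=cv2.connectedComponentsWithStats(m)
for i in range(1,n):
    if st[i,4]>150:
        T=P[l==i]; r=cv2.minAreaRect((T[:,:2]*1000).astype(np.float32)); print(st[i],np.median(T[:,2]).round(4),im[l==i].mean(0).round(),[np.round(x,1).tolist() for x in r])
E
```

```text
[ 294    0   47   36 1316] 0.0456 [158. 199. 229.] [[573.9, 313.0], [32.8, 48.4], 7.2]
[ 208   50   50   53 2072] 0.0438 [ 83.  97. 168.] [[504.0, 396.8], [54.6, 54.6], 6.3]
[ 208  139   47   48 1738] 0.0438 [ 97. 143. 208.] [[407.7, 389.0], [54.8, 54.7], 52.1]
[  0 229  46  27 467] 0.0448 [ 31.  61. 101.] [[282.9, 637.7], [58.4, 17.0], 63.1]
```

```bash
sed -i 's/^BX=.*/BX=np.array([.608,-.030]); BY=6.4/' h.py; python3 - <<'E'
from h import *
a=box(-.125,.05); b=box(-.125,-.05); print(a,b)
j2=(.504,.3968)
plan([[(*j2,.1,6.4),(*j2,.016,6.4),(*j2,.2,6.4)],[(*a,.2,6.4),(*a,.034,6.4),(*a,.15,6.4)],[(.4077,.389,.15,6.4)]])
E
```

```text
[0.47820556 0.00575478] [ 0.48935246 -0.09362201]
off [0.1068, -0.0263, 0.1505] yaw -0.0
off [0.1068, -0.0263, 0.2345] yaw -0.0
off [0.1068, -0.0263, 0.0505] yaw -0.0
--
off [-0.0692, 0.3857, 0.0] yaw -0.0
off [-0.0692, 0.3857, 0.166] yaw -0.0
off [-0.0692, 0.3857, 0.05] yaw -0.0
--
off [-0.0273, -0.3887, 0.0] yaw -0.0
--
```

apply_moves(
  moves=[
    {"offset": [0.107,-0.026,0.0],"yaw": 0,"hand": 0.08},
    {"offset": [0.107,-0.026,0.06],"yaw": 0,"hand": 0.08},
    {"offset": [0.107,-0.026,0.12],"yaw": 0,"hand": 0.08},
    {"offset": [0.107,-0.026,0.18],"yaw": 0,"hand": 0.08},
    {"offset": [0.107,-0.026,0.21],"yaw": 0,"hand": 0.08},
    {"offset": [0.107,-0.026,0.2345],"yaw": 0,"hand": 0.08},
    {"offset": [0.107,-0.026,0.2345],"yaw": 0,"hand": 0.08},
    {"offset": [0.107,-0.026,0.2345],"yaw": 0,"hand": 0.05},
    {"offset": [0.107,-0.026,0.2345],"yaw": 0,"hand": 0.05},
    {"offset": [0.107,-0.026,0.2345],"yaw": 0,"hand": 0.05},
    {"offset": [0.107,-0.026,0.2],"yaw": 0,"hand": 0.05},
    {"offset": [0.107,-0.026,0.15],"yaw": 0,"hand": 0.05},
  ],
  force=20,
)

```text
t: 4.5
tcp_pos: [0.5027, 0.3976, 0.1007]
eef_rot: [180.0, 0.1, 6.5]
force: [1.8, -0.9, -0.8]
width: 0.0554
finger_force: 20.0
```

apply_moves(
  moves=[
    {"offset": [-0.035,0.06,-0.03],"yaw": 0,"hand": 0.05},
    {"offset": [-0.069,0.12,-0.03],"yaw": 0,"hand": 0.05},
    {"offset": [-0.069,0.18,-0.03],"yaw": 0,"hand": 0.05},
    {"offset": [-0.069,0.24,-0.03],"yaw": 0,"hand": 0.05},
    {"offset": [-0.069,0.3,-0.03],"yaw": 0,"hand": 0.05},
    {"offset": [-0.069,0.35,-0.03],"yaw": 0,"hand": 0.05},
    {"offset": [-0.069,0.386,-0.03],"yaw": 0,"hand": 0.05},
    {"offset": [-0.069,0.386,-0.03],"yaw": 0,"hand": 0.05},
    {"offset": [-0.069,0.386,-0.01],"yaw": 0,"hand": 0.05},
    {"offset": [-0.069,0.386,0.02],"yaw": 0,"hand": 0.05},
    {"offset": [-0.069,0.386,0.045],"yaw": 0,"hand": 0.05},
    {"offset": [-0.069,0.386,0.058],"yaw": 0,"hand": 0.05},
  ],
)

```text
t: 6.0
tcp_pos: [0.4778, 0.0078, 0.0417]
eef_rot: [-180.0, 0.0, 6.5]
force: [-0.3, 0.0, -1.7]
width: 0.0558
finger_force: 20.0
```

```bash
python3 - <<'E'
from h import *
print(ctrl.observe()['tcp_pos'],ctrl.observe()['force'])
a=box(-.125,.05)
plan([[(*a,.0335,6.4),(*a,.15,6.4)],[(.4077,.389,.15,6.4)]])
E
```

```text
[0.47782271 0.00784946 0.04169004] [-0.32429676  0.04283656 -1.71861913]
off [0.0001, 0.0021, 0.0082] yaw 0.1
off [0.0001, 0.0021, -0.1083] yaw 0.1
--
off [-0.0273, -0.3887, 0.0] yaw -0.0
--
```

apply_moves(
  moves=[
    {"offset": [0,0,0.006],"yaw": 0,"hand": 0.05},
    {"offset": [0,0,0.009],"yaw": 0,"hand": 0.05},
    {"offset": [0,0,0.009],"yaw": 0,"hand": 0.05},
    {"offset": [0,0,0.009],"yaw": 0,"hand": 0.08},
    {"offset": [0,0,0.009],"yaw": 0,"hand": 0.08},
    {"offset": [0,0,-0.03],"yaw": 0,"hand": 0.08},
    {"offset": [0,0,-0.09],"yaw": 0,"hand": 0.08},
    {"offset": [-0.01,-0.06,-0.108],"yaw": 0,"hand": 0.08},
    {"offset": [-0.02,-0.12,-0.108],"yaw": 0,"hand": 0.08},
    {"offset": [-0.027,-0.18,-0.108],"yaw": 0,"hand": 0.08},
    {"offset": [-0.027,-0.24,-0.108],"yaw": 0,"hand": 0.08},
    {"offset": [-0.027,-0.3,-0.108],"yaw": 0,"hand": 0.08},
  ],
)

```text
t: 7.5
tcp_pos: [0.4175, 0.3035, 0.1508]
eef_rot: [180.0, -0.0, 6.4]
force: [1.2, -0.6, -0.2]
width: 0.0803
finger_force: 0.0
```

```bash
cat >> h.py <<'E'
def blobs(n,lo,hi,reg=None,minpx=150,f=None):
    im,d,K,W=snap(n,f); P=cloud(d,K,W); z=P[...,2]
    m=(z>lo)&(z<hi)
    if reg: m&=(P[...,0]>reg[0])&(P[...,0]<reg[1])&(P[...,1]>reg[2])&(P[...,1]<reg[3])
    k,l,st,c=cv2.connectedComponentsWithStats(m.astype(np.uint8))
    for i in range(1,k):
        if st[i,4]>minpx:
            T=P[l==i]; r=cv2.minAreaRect((T[:,:2]*1000).astype(np.float32))
            print(st[i],'z',np.median(T[:,2]).round(4),'bgr',im[l==i].mean(0).round(),[np.round(x,1).tolist() for x in r])
    return im,P
E
python3 - <<'E'
from h import *
print(ctrl.observe()['tcp_pos'])
blobs('wrist',.035,.055)
b=box(-.125,-.05); j=(.4077,.389)
plan([[(*j,.1,6.4),(*j,.016,6.4),(*j,.12,6.4)],[(*b,.12,6.4),(*b,.0335,6.4)]])
E
```

```text
[0.41745282 0.3035241  0.15079782]
[238   0  53  22 837] z 0.0449 bgr [139. 177. 208.] [[564.2, 313.6], [13.7, 41.2], 6.4]
[504  60   8  42 178] z 0.0375 bgr [ 55.  84. 118.] [[534.6, 102.5], [33.3, 3.8], 10.3]
[495 143  17  85 671] z 0.038 bgr [126. 162. 191.] [[448.7, 75.5], [72.2, 14.6], 4.2]
[ 128  159   64   62 3045] z 0.0437 bgr [ 91. 138. 203.] [[408.0, 389.0], [54.9, 55.0], 49.4]
off [0.0025, -0.0776, 0.0515] yaw 0.5
off [0.0025, -0.0776, 0.1355] yaw 0.5
off [0.0025, -0.0776, 0.0315] yaw 0.5
--
off [0.0273, 0.4887, 0.0] yaw -0.0
off [0.0273, 0.4887, 0.0865] yaw -0.0
--
```

apply_moves(
  moves=[
    {"offset": [0.0025,-0.05,0.0],"yaw": 0,"hand": 0.08},
    {"offset": [0.0025,-0.078,0.03],"yaw": 0,"hand": 0.08},
    {"offset": [0.0025,-0.078,0.08],"yaw": 0,"hand": 0.08},
    {"offset": [0.0025,-0.078,0.11],"yaw": 0,"hand": 0.08},
    {"offset": [0.0025,-0.078,0.1355],"yaw": 0,"hand": 0.08},
    {"offset": [0.0025,-0.078,0.1355],"yaw": 0,"hand": 0.08},
    {"offset": [0.0025,-0.078,0.1355],"yaw": 0,"hand": 0.05},
    {"offset": [0.0025,-0.078,0.1355],"yaw": 0,"hand": 0.05},
    {"offset": [0.0025,-0.078,0.1355],"yaw": 0,"hand": 0.05},
    {"offset": [0.0025,-0.078,0.1],"yaw": 0,"hand": 0.05},
    {"offset": [0.0025,-0.078,0.05],"yaw": 0,"hand": 0.05},
    {"offset": [0.0025,-0.078,0.0],"yaw": 0,"hand": 0.05},
  ],
)

```text
t: 9.05
tcp_pos: [0.4111, 0.3793, 0.1521]
eef_rot: [180.0, 0.0, 6.5]
force: [0.9, -0.8, -0.9]
width: 0.0555
finger_force: 20.0
```

```bash
python3 - <<'E'
from h import *
b=box(-.125,-.05)
plan([[(*b,.15,6.4),(*b,.0335,6.4)]])
E
```

```text
off [0.0245, 0.4787, 0.0021] yaw 0.1
off [0.0245, 0.4787, 0.1186] yaw 0.1
--
```

apply_moves(
  moves=[
    {"offset": [0.01,0.06,0],"yaw": 0,"hand": 0.05},
    {"offset": [0.0245,0.12,0],"yaw": 0,"hand": 0.05},
    {"offset": [0.0245,0.18,0],"yaw": 0,"hand": 0.05},
    {"offset": [0.0245,0.24,0],"yaw": 0,"hand": 0.05},
    {"offset": [0.0245,0.3,0],"yaw": 0,"hand": 0.05},
    {"offset": [0.0245,0.36,0],"yaw": 0,"hand": 0.05},
    {"offset": [0.0245,0.42,0],"yaw": 0,"hand": 0.05},
    {"offset": [0.0245,0.46,0],"yaw": 0,"hand": 0.05},
    {"offset": [0.0245,0.479,0],"yaw": 0,"hand": 0.05},
    {"offset": [0.0245,0.479,0.03],"yaw": 0,"hand": 0.05},
    {"offset": [0.0245,0.479,0.07],"yaw": 0,"hand": 0.05},
    {"offset": [0.0245,0.479,0.1],"yaw": 0,"hand": 0.05},
  ],
)

```text
t: 10.55
tcp_pos: [0.4893, -0.0927, 0.0493]
eef_rot: [-180.0, 0.0, 6.5]
force: [1.0, 0.0, -1.9]
width: 0.0556
finger_force: 20.0
```

apply_moves(
  moves=[
    {"offset": [0,0,0.01],"yaw": 0,"hand": 0.05},
    {"offset": [0,0,0.018],"yaw": 0,"hand": 0.05},
    {"offset": [0,0,0.018],"yaw": 0,"hand": 0.05},
    {"offset": [0,0,0.018],"yaw": 0,"hand": 0.08},
    {"offset": [0,0,0.018],"yaw": 0,"hand": 0.08},
    {"offset": [0,0,-0.02],"yaw": 0,"hand": 0.08},
    {"offset": [0,0,-0.08],"yaw": 0,"hand": 0.08},
    {"offset": [-0.03,0,-0.13],"yaw": 0,"hand": 0.03},
    {"offset": [-0.08,0,-0.15],"yaw": 0,"hand": 0.01},
    {"offset": [-0.11,0,-0.15],"yaw": 0,"hand": 0.0},
    {"offset": [-0.11,0,-0.15],"yaw": 0,"hand": 0.0},
  ],
)

```text
t: 11.92
tcp_pos: [0.379, -0.1069, 0.201]
eef_rot: [179.8, 0.0, 6.3]
force: [0.5, -0.1, 0.4]
width: 0.0433
finger_force: 0.0
```

```bash
python3 - <<'E'
from h import *
s=ctrl.observe();print(s['tcp_pos'],s['force'],s['t'])
blobs('wrist',.045,.075,f='w3.png')
q=box(-.25,-.05);r=box(-.17,-.05);e=box(-.07,-.05)
plan([[(*q,.18,6.4),(*q,.04,6.4),(*r,.04,6.4),(*e,.04,6.4)]])
E
```

```text
[ 0.37897821 -0.10687289  0.2010081 ] [ 0.45318542 -0.05126286  0.39059924] 11.925
[ 113   31   65   66 3252] z 0.0598 bgr [ 87. 103. 167.] [[478.1, 6.6], [55.1, 54.9], 47.1]
[ 224   34   61   65 3056] z 0.0598 bgr [106. 149. 208.] [[486.8, -93.5], [55.3, 54.8], 51.4]
[ 464  105   48   75 1204] z 0.059 bgr [17. 25. 71.] [[448.2, -327.7], [23.0, 73.9], 76.6]
[  60  115  282   14 3689] z 0.0658 bgr [168. 211. 242.] [[433.0, -50.2], [11.9, 260.2], 6.3]
off [-0.015, -0.0007, 0.021] yaw -0.0
off [-0.015, -0.0007, 0.161] yaw -0.0
off [0.065, -0.0007, 0.161] yaw -0.0
off [0.165, -0.0008, 0.161] yaw -0.0
--
```

View pics/w3.png

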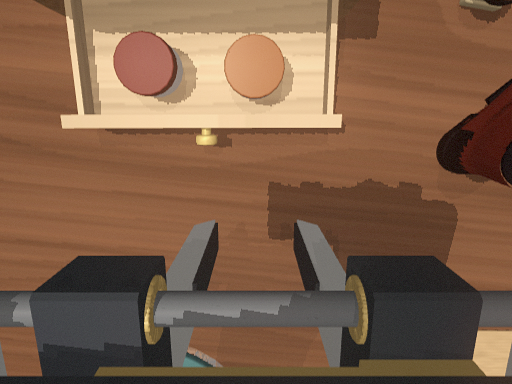

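The wrist view shows both jars upright in the drawer at (145,65) and (254,66), with the knob at (206,138). Now I push the drawer in.

apply_moves(
  moves=[
    {"offset": [-0.015,0,0.02],"yaw": 0,"hand": 0.0},
    {"offset": [-0.015,0,0.08],"yaw": 0,"hand": 0.0},
    {"offset": [-0.015,0,0.14],"yaw": 0,"hand": 0.0},
    {"offset": [-0.015,0,0.161],"yaw": 0,"hand": 0.0},
    {"offset": [0.015,0,0.161],"yaw": 0,"hand": 0.0},
    {"offset": [0.04,0,0.161],"yaw": 0,"hand": 0.0},
    {"offset": [0.06,0,0.161],"yaw": 0,"hand": 0.0},
    {"offset": [0.08,0,0.161],"yaw": 0,"hand": 0.0},
    {"offset": [0.1,0,0.161],"yaw": 0,"hand": 0.0},
    {"offset": [0.12,0,0.161],"yaw": 0,"hand": 0.0},
    {"offset": [0.135,0,0.161],"yaw": 0,"hand": 0.0},
    {"offset": [0.143,0,0.161],"yaw": 0,"hand": 0.0},
  ],
)

```text
t: 13.48
tcp_pos: [0.523, -0.0891, 0.0389]
eef_rot: [-179.9, 0.0, 6.5]
force: [-3.1, 2.0, -0.8]
width: 0.0005
finger_force: 1.4
```

apply_moves(
  moves=[
    {"offset": [0.004,0,0],"yaw": 0,"hand": 0.0},
    {"offset": [0.008,0,0],"yaw": 0,"hand": 0.0},
    {"offset": [0.011,0,0],"yaw": 0,"hand": 0.0},
    {"offset": [0.011,0,0],"yaw": 0,"hand": 0.0},
  ],
)

```text
t: 13.98
tcp_pos: [0.5317, -0.089, 0.0393]
eef_rot: [180.0, 0.2, 6.4]
force: [-15.7, 0.8, 7.8]
width: 0.0005
finger_force: 7.5
```

```bash
python3 - <<'E'
from h import *
s=ctrl.observe();p=s['tcp_pos'];print(p,s['force'],s['t'])
a=np.radians(6.4); print('boxx',(p[0]-BX[0])*np.cos(a)+(p[1]-BX[1])*np.sin(a))
E
```

```text
[ 0.53167618 -0.08896306  0.03925928] [-15.70898779   0.7908258    7.75394108] 13.975
boxx -0.08242071050937566
```

apply_moves(
  moves=[
    {"offset": [-0.03,0,0],"yaw": 0,"hand": 0.0},
    {"offset": [-0.06,0,-0.03],"yaw": 0,"hand": 0.03},
    {"offset": [-0.06,0,-0.09],"yaw": 0,"hand": 0.08},
    {"offset": [-0.06,-0.03,-0.14],"yaw": 0,"hand": 0.08},
    {"offset": [-0.06,-0.08,-0.18],"yaw": 0,"hand": 0.08},
    {"offset": [-0.05,-0.14,-0.2],"yaw": 0,"hand": 0.08},
    {"offset": [-0.04,-0.2,-0.2],"yaw": 0,"hand": 0.08},
    {"offset": [-0.04,-0.26,-0.2],"yaw": 0,"hand": 0.08},
    {"offset": [-0.04,-0.32,-0.2],"yaw": 0,"hand": 0.08},
    {"offset": [-0.03,-0.38,-0.2],"yaw": 0,"hand": 0.08},
    {"offset": [-0.03,-0.4,-0.2],"yaw": 0,"hand": 0.08},
    {"offset": [-0.03,-0.4,-0.2],"yaw": 0,"hand": 0.08},
  ],
)

```text
t: 15.48
tcp_pos: [0.458, 0.307, 0.2396]
eef_rot: [-179.9, -0.0, 6.6]
force: [-0.6, -0.9, 0.1]
width: 0.0805
finger_force: 0.0
```

```bash
python3 - <<'E'
from h import *
s=ctrl.observe();print(s['tcp_pos'],s['eef_rot'],s['force'],s['t'])
blobs('wrist',.03,.055)
im,P=blobs('side',.05,.075,(.38,.6,-.2,.12),20)
E
```

```text
[0.45804672 0.30701545 0.23959919] [-1.79945013e+02 -1.88534277e-02  6.61334746e+00] [-0.60146353 -0.90610486  0.07818853] 15.475
[107   0  43  18 339] z 0.0425 bgr [124. 134. 140.] [[614.7, 457.4], [10.6, 41.8], 22.0]
[ 241    0   57   84 3492] z 0.0457 bgr [171. 213. 244.] [[601.6, 312.8], [45.9, 87.9], 84.0]
[ 438    0   33  144 1896] z 0.0429 bgr [ 57.  87. 122.] [[591.6, 108.9], [147.8, 3.4], 6.3]
[233 178   9  11  36] z 0.0733 bgr [157. 212. 242.] [[583.4, 57.9], [64.9, 30.9], 81.4]
[220 181  39  45 157] z 0.0622 bgr [ 55.  77. 103.] [[536.8, -43.8], [50.2, 284.4], 16.2]
```

```bash
python3 - <<'E'
from h import *
print(ctrl.observe()['joints'])
g=(.5902,.3141)
b=box(-.030,.06)
plan([[(*g,.2,-6),(*g,.02,-6),(*g,.22,-6)],[(*b,.22,6.4),(*b,.098,6.4)]])
E
```

```text
[   8.51814002   23.68291793  -57.89375326   99.51165023   21.43902741
   68.78051108 -138.72482846]
off [0.1315, 0.0053, 0.0395] yaw 12.4
off [0.1315, 0.0053, 0.2195] yaw 12.4
off [0.1315, 0.0053, 0.0195] yaw 12.4
--
off [0.0115, 0.2882, 0.0] yaw -12.4
off [0.0115, 0.2882, 0.122] yaw -12.4
--
```

apply_moves(
  moves=[
    {"offset": [0,0,0.0],"yaw": -10,"hand": 0.08},
    {"offset": [0,0,0.0],"yaw": -20,"hand": 0.08},
    {"offset": [0,0,0.0],"yaw": -30,"hand": 0.08},
    {"offset": [0,0,0.0],"yaw": -40,"hand": 0.08},
    {"offset": [0,0,0.0],"yaw": -50,"hand": 0.08},
    {"offset": [0,0,0.0],"yaw": -60,"hand": 0.08},
    {"offset": [0,0,0.0],"yaw": -70,"hand": 0.08},
    {"offset": [0,0,0.0],"yaw": -80,"hand": 0.08},
    {"offset": [0,0,0.0],"yaw": -90,"hand": 0.08},
    {"offset": [0,0,0.0],"yaw": -100,"hand": 0.08},
    {"offset": [0,0,0.0],"yaw": -110,"hand": 0.08},
    {"offset": [0,0,0.0],"yaw": -120,"hand": 0.08},
  ],
)

```text
t: 17.08
tcp_pos: [0.4593, 0.3037, 0.2396]
eef_rot: [180.0, 0.1, 126.7]
force: [-0.4, -0.5, -1.1]
width: 0.0798
finger_force: 0.0
```

```bash
python3 - <<'E'
from h import *
s=ctrl.observe();print(s['joints'],s['tcp_pos'],s['eef_rot'])
plan([[(.5,.307,.24,174)],[(.620,.311,.2,174)]])
E
```

```text
[ 16.3382151   30.71465946 -71.81223326  99.35350696  30.60667982
  72.74139912 -26.05604081] [0.45934732 0.30370222 0.23955788] [1.79991893e+02 6.40643007e-02 1.26651044e+02]
off [-0.0216, 0.0346, -0.0004] yaw -47.3
--
off [-0.1189, 0.0165, 0.04] yaw 0
--
```

apply_moves(
  moves=[
    {"offset": [-0.01,0.015,0.0],"yaw": -10,"hand": 0.08},
    {"offset": [-0.022,0.034,0.0],"yaw": -20,"hand": 0.08},
  ],
)

```text
t: 17.32
tcp_pos: [0.5003, 0.3061, 0.2398]
eef_rot: [-180.0, 0.1, 146.7]
force: [1.1, 0.4, 0.2]
width: 0.0803
finger_force: 0.0
```

```bash
python3 - <<'E'
from h import *
s=ctrl.observe();print(s['joints'],s['tcp_pos'],s['eef_rot'])
plan([[(.620,.311,.2,174)]])
E
```

```text
[ 15.05373253  35.7657804  -71.91377714  94.35233351  35.04320182
  75.98650387  -5.99902009] [0.50029554 0.30608644 0.2398137 ] [-1.79989947e+02  1.03729582e-01  1.46663812e+02]
off [-0.0973, 0.0699, 0.0398] yaw -27.3
--
```

apply_moves(
  moves=[
    {"offset": [-0.04,0.03,0.0],"yaw": -10,"hand": 0.08},
    {"offset": [-0.08,0.06,0.02],"yaw": -20,"hand": 0.08},
    {"offset": [-0.097,0.07,0.04],"yaw": -27.3,"hand": 0.08},
    {"offset": [-0.097,0.07,0.09],"yaw": -27.3,"hand": 0.08},
    {"offset": [-0.097,0.07,0.14],"yaw": -27.3,"hand": 0.08},
    {"offset": [-0.097,0.07,0.18],"yaw": -27.3,"hand": 0.08},
    {"offset": [-0.097,0.07,0.2],"yaw": -27.3,"hand": 0.08},
    {"offset": [-0.097,0.07,0.2],"yaw": -27.3,"hand": 0.08},
  ],
)

```text
t: 18.32
tcp_pos: [0.6187, 0.3116, 0.0392]
eef_rot: [-180.0, -0.0, 173.7]
force: [0.1, 0.2, 0.4]
width: 0.0796
finger_force: 0.0
```

```bash
python3 - <<'E'
from h import *
s=ctrl.observe();print(s['joints'].round(0))
blobs('scene',.03,.06,(.5,.75,.25,.4),50,f='s4.png')
blobs('side',.03,.06,(.5,.75,.25,.4),50)
plan([[(.620,.311,.02,174)]])
E
```

```text
[  8.  58. -63.  87.  54.  69.  20.]
[254 302  13  15 152] z 0.044 bgr [110. 179. 219.] [[579.7, 317.3], [37.7, 45.6], 2.2]
[216 149  25  11 162] z 0.0447 bgr [114. 151. 181.] [[617.1, 294.7], [79.7, 119.0], 84.8]
off [-0.001, -0.0017, 0.0212] yaw -0.3
--
```

apply_moves(
  moves=[
    {"offset": [0,0,0.019],"yaw": 0,"hand": 0.08},
    {"offset": [0,0,0.019],"yaw": 0,"hand": 0.04},
    {"offset": [0,0,0.019],"yaw": 0,"hand": 0.04},
    {"offset": [0,0,0.019],"yaw": 0,"hand": 0.04},
    {"offset": [0,0,0.019],"yaw": 0,"hand": 0.04},
    {"offset": [0,0,-0.02],"yaw": 0,"hand": 0.04},
    {"offset": [0,0,-0.07],"yaw": 0,"hand": 0.04},
    {"offset": [0,0,-0.13],"yaw": 0,"hand": 0.04},
    {"offset": [0,0,-0.18],"yaw": 0,"hand": 0.04},
  ],
  force=25,
)

```text
t: 19.55
tcp_pos: [0.6183, 0.3128, 0.2218]
eef_rot: [180.0, 0.0, 173.8]
force: [-0.2, -0.3, -1.7]
width: 0.0456
finger_force: 25.0
```

```bash
python3 - <<'E'
from h import *
s=ctrl.observe();print(s['joints'].round(0))
im,P=blobs('side',.1,.3,(.5,.75,.25,.4),50)
blobs('wrist',.19,.27,None,50)
b=box(0,.06)
plan([[(*b,.22,186.4),(*b,.098,186.4)]])
E
```

```text
[  9.  48. -69.  79.  44.  82.  26.]
[212 112  28  17 355] z 0.242 bgr [ 75.  94. 112.] [[620.2, 305.1], [122.5, 71.2], 4.9]
[  178   133   156   158 15120] z 0.2533 bgr [126. 160. 188.] [[604.0, 317.9], [65.4, 85.2], 63.0]
[ 215  328   82   34 2087] z 0.2536 bgr [168. 210. 242.] [[670.9, 308.6], [43.5, 22.8], 83.7]
off [-0.013, -0.285, 0.0053] yaw -12.6
off [-0.013, -0.285, 0.1273] yaw -12.6
--
```

apply_moves(
  moves=[
    {"offset": [0.04,-0.03,0.0],"yaw": -8,"hand": 0.04},
    {"offset": [0.04,-0.08,0.0],"yaw": -12.6,"hand": 0.04},
    {"offset": [0.04,-0.14,0.0],"yaw": -12.6,"hand": 0.04},
    {"offset": [0.03,-0.2,0.0],"yaw": -12.6,"hand": 0.04},
    {"offset": [0.02,-0.25,0.0],"yaw": -12.6,"hand": 0.04},
    {"offset": [0.0,-0.285,0.0],"yaw": -12.6,"hand": 0.04},
    {"offset": [-0.013,-0.285,0.0],"yaw": -12.6,"hand": 0.04},
    {"offset": [-0.013,-0.285,0.0],"yaw": -12.6,"hand": 0.04},
    {"offset": [-0.013,-0.285,0.03],"yaw": -12.6,"hand": 0.04},
    {"offset": [-0.013,-0.285,0.06],"yaw": -12.6,"hand": 0.04},
  ],
)

```text
t: 20.9
tcp_pos: [0.5998, 0.0298, 0.1588]
eef_rot: [180.0, 0.0, -173.5]
force: [0.5, 0.0, -1.7]
width: 0.0458
finger_force: 25.0
```

```bash
python3 - <<'E'
from h import *
s=ctrl.observe();print(s['joints'].round(0),s['force'])
im,d,K,W=snap('scene'); cv2.imwrite('pics/s5.png',cv2.resize(im[100:300,180:340],(800,600)[:1]+(600,) if 0 else (480,600)))
b=box(0,.06)
plan([[(*b,.22,186.4),(*b,.098,186.4)]])
E
```

```text
[ 40.  41. -67.  97.  40.  69.  60.] [ 0.46267574  0.00619338 -1.70270976]
off [-0.0031, 0.0001, -0.065] yaw 0.1
off [-0.0031, 0.0001, 0.057] yaw 0.1
--
```

View pics/s5.png

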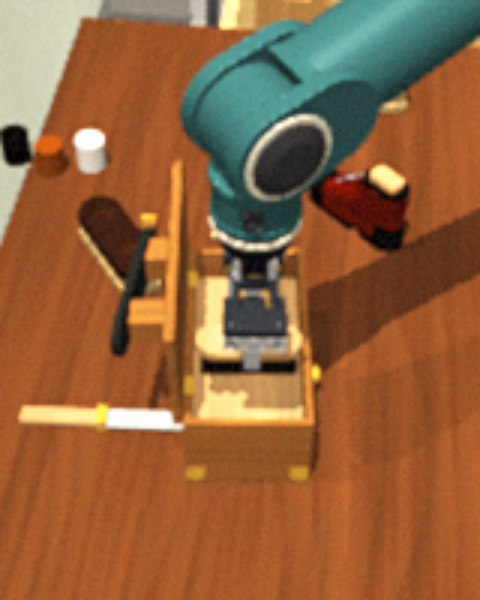

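The scene crop shows the drawer shut, with the knob at (315,375). The brush hangs centred over the compartment at (250,350), so I lower it.

apply_moves(
  moves=[
    {"offset": [-0.0025,0,0.02],"yaw": 0,"hand": 0.04},
    {"offset": [-0.0025,0,0.035],"yaw": 0,"hand": 0.04},
    {"offset": [-0.0025,0,0.048],"yaw": 0,"hand": 0.04},
    {"offset": [-0.0025,0,0.057],"yaw": 0,"hand": 0.04},
    {"offset": [-0.0025,0,0.06],"yaw": 0,"hand": 0.04},
  ],
)

```text
t: 21.58
tcp_pos: [0.6028, 0.0283, 0.099]
eef_rot: [180.0, -0.0, -173.6]
force: [0.7, -0.3, -1.1]
width: 0.0458
finger_force: 25.0
```

apply_moves(
  moves=[
    {"offset": [0,0,0.0],"yaw": 0,"hand": 0.065},
    {"offset": [0,0,0.0],"yaw": 0,"hand": 0.065},
    {"offset": [0,0,-0.05],"yaw": 0,"hand": 0.065},
    {"offset": [0,0,-0.11],"yaw": 0,"hand": 0.065},
    {"offset": [0.0,0,-0.17],"yaw": 0,"hand": 0.065},
    {"offset": [0.0,0,-0.2],"yaw": 0,"hand": 0.065},
  ],
)

```text
t: 22.32
tcp_pos: [0.6034, 0.0289, 0.3031]
eef_rot: [-180.0, 0.2, -173.6]
force: [0.7, 0.3, -1.5]
width: 0.0648
finger_force: 0.0
```

```bash
python3 - <<'E'
from h import *
s=ctrl.observe();print(s['tcp_pos'],s['joints'].round(0),s['force'])
blobs('scene',.105,.14,(.52,.68,-.16,.1),50)
blobs('wrist',.11,.14,None,100)
plan([[(.50,-.12,.3,0)],[(.51,-.313,.3,-4)]])
E
```

```text
[0.60337312 0.0288689  0.30309155] [ 41.  33. -70.  87.  31.  82.  66.] [ 0.67077029  0.29335775 -1.47333019]
[277 186   8  56 146] z 0.1224 bgr [ 48. 113. 185.] [[538.5, -29.8], [24.0, 259.8], 1.8]
[241 207  39  30 459] z 0.1202 bgr [127. 199. 228.] [[611.8, 24.6], [134.0, 132.8], 5.6]
[  66  106  266  141 5910] z 0.1237 bgr [ 73. 110. 150.] [[610.0, -30.6], [150.9, 281.7], 6.7]
[ 199  121  114  125 5819] z 0.1219 bgr [124. 162. 192.] [[611.1, 29.8], [135.6, 135.2], 6.7]
off [0.1197, -0.1366, 0.0032] yaw -173.6
--
off [0.01, 0.193, 0.0] yaw 4
--
```

```bash
sed -i 's/^BX=.*/BX=np.array([.609,-.030]); BY=6.5/' h.py; python3 - <<'E'
from h import *
plan([[(.60,-.28,.31,176),(.73,-.316,.31,176)]])
E
```

```text
off [0.0381, -0.3067, -0.0068] yaw 10.4
off [-0.0871, -0.3568, -0.0068] yaw 10.4
--
```

apply_moves(
  moves=[
    {"offset": [0.01,-0.06,0],"yaw": 0,"hand": 0.08},
    {"offset": [0.02,-0.12,0],"yaw": 0,"hand": 0.08},
    {"offset": [0.038,-0.18,0],"yaw": 5,"hand": 0.08},
    {"offset": [0.038,-0.24,0],"yaw": 10,"hand": 0.08},
    {"offset": [0.038,-0.307,0],"yaw": 10.4,"hand": 0.08},
    {"offset": [0.0,-0.33,0],"yaw": 10.4,"hand": 0.08},
    {"offset": [-0.05,-0.357,0],"yaw": 10.4,"hand": 0.08},
    {"offset": [-0.087,-0.357,0],"yaw": 10.4,"hand": 0.08},
    {"offset": [-0.087,-0.357,0],"yaw": 10.4,"hand": 0.08},
  ],
)

```text
t: 23.55
tcp_pos: [0.7307, -0.3146, 0.297]
eef_rot: [179.9, -0.1, 176.1]
force: [0.2, -0.4, -0.1]
width: 0.0799
finger_force: 0.0
```

```bash
python3 - <<'E'
from h import *
s=ctrl.observe();print(s['tcp_pos'],s['joints'].round(0),s['force'])
blobs('wrist',.03,.055,None,300)
E
```

```text
[ 0.7307475  -0.31457051  0.29697088] [ 45.  50. -58.  53.  41.  94.  89.] [ 0.20114321 -0.39453401 -0.12913311]
[138   0  50  27 940] z 0.0386 bgr [18. 24. 46.] [[534.1, -414.3], [61.3, 28.1], 87.8]
[356   9  20 129 872] z 0.0426 bgr [ 47.  72. 101.] [[625.6, -169.7], [149.7, 2.4], 6.4]
[ 228   39   38  103 3451] z 0.0456 bgr [ 64.  77. 104.] [[633.5, -319.0], [46.0, 122.6], 87.5]
[135  70  28  53 318] z 0.0458 bgr [129. 136. 149.] [[632.4, -441.0], [24.4, 64.0], 77.3]
[173 328  30  14 328] z 0.05 bgr [ 67. 107. 172.] [[970.0, -431.1], [42.8, 23.7], 83.8]
[165 342  31  35 810] z 0.0495 bgr [31. 35. 40.] [[1018.2, -450.1], [42.8, 44.3], 50.5]
```

```bash
python3 - <<'E'
from h import *
g=(.6335,-.319); b=box(0,-.06)
plan([[(*g,.2,177.5),(*g,.02,177.5),(*g,.2,177.5)],[(*b,.2,186.5),(*b,.098,186.5)]])
E
```

```text
off [0.0957, -0.0101, 0.0979] yaw -1.4
off [0.0957, -0.0101, 0.2779] yaw -1.4
off [0.0957, -0.0101, 0.0979] yaw -1.4
--
off [0.0277, 0.2284, 0.0] yaw -9.0
off [0.0277, 0.2284, 0.102] yaw -9.0
--
```

apply_moves(
  moves=[
    {"offset": [0.05,-0.01,0.02],"yaw": -1.4,"hand": 0.07},
    {"offset": [0.0955,-0.01,0.06],"yaw": -1.4,"hand": 0.07},
    {"offset": [0.0955,-0.01,0.12],"yaw": -1.4,"hand": 0.07},
    {"offset": [0.0955,-0.01,0.18],"yaw": -1.4,"hand": 0.07},
    {"offset": [0.0955,-0.01,0.22],"yaw": -1.4,"hand": 0.07},
    {"offset": [0.0955,-0.01,0.25],"yaw": -1.4,"hand": 0.07},
    {"offset": [0.0955,-0.01,0.27],"yaw": -1.4,"hand": 0.07},
    {"offset": [0.0955,-0.01,0.27],"yaw": -1.4,"hand": 0.07},
  ],
)

```text
t: 24.6
tcp_pos: [0.632, -0.3203, 0.0288]
eef_rot: [180.0, -0.1, 177.3]
force: [0.2, 0.3, 0.7]
width: 0.0702
finger_force: 0.0
```

```bash
python3 - <<'E'
from h import *
g=(.6335,-.319)
print(ctrl.observe()['force'])
plan([[(*g,.02,177.5),(*g,.2,177.5)]])
E
```

```text
[0.16523406 0.31664311 0.72936212]
off [-0.0014, 0.0014, 0.0088] yaw -0.2
off [-0.0014, 0.0014, -0.1712] yaw -0.2
--
```

apply_moves(
  moves=[
    {"offset": [-0.001,0.001,0.009],"yaw": 0,"hand": 0.07},
    {"offset": [-0.001,0.001,0.009],"yaw": 0,"hand": 0.04},
    {"offset": [-0.001,0.001,0.009],"yaw": 0,"hand": 0.04},
    {"offset": [-0.001,0.001,0.009],"yaw": 0,"hand": 0.04},
    {"offset": [-0.001,0.001,0.009],"yaw": 0,"hand": 0.04},
    {"offset": [0,0,-0.03],"yaw": 0,"hand": 0.04},
    {"offset": [0,0,-0.09],"yaw": 0,"hand": 0.04},
    {"offset": [0,0,-0.15],"yaw": 0,"hand": 0.04},
    {"offset": [0,0,-0.18],"yaw": 0,"hand": 0.04},
  ],
  force=25,
)

```text
t: 25.72
tcp_pos: [0.6336, -0.3201, 0.2129]
eef_rot: [-179.9, 0.2, 177.4]
force: [-0.9, -0.2, -1.7]
width: 0.0456
finger_force: 25.0
```

```bash
python3 - <<'E'
from h import *
blobs('wrist',.19,.27,None,50)
b=box(0,-.06)
plan([[(*b,.21,186.5),(*b,.098,186.5)]])
E
```

```text
[  168   126   175   165 17099] z 0.2377 bgr [54. 63. 81.] [[616.5, -321.6], [89.0, 66.5], 16.5]
[ 217  328   78   28 1650] z 0.2378 bgr [44. 57. 87.] [[683.8, -322.6], [41.3, 19.3], 86.8]
[496 328  16  15 122] z 0.2064 bgr [ 52.  76. 106.] [[708.7, -161.7], [10.2, 2.1], 7.0]
off [0.0292, 0.2294, 0.0057] yaw -9.1
off [0.0292, 0.2294, 0.1177] yaw -9.1
--
```

apply_moves(
  moves=[
    {"offset": [0.03,0.03,0.0],"yaw": -7,"hand": 0.04},
    {"offset": [0.04,0.08,0.0],"yaw": -9.1,"hand": 0.04},
    {"offset": [0.05,0.13,0.0],"yaw": -9.1,"hand": 0.04},
    {"offset": [0.05,0.18,0.0],"yaw": -9.1,"hand": 0.04},
    {"offset": [0.04,0.215,0.0],"yaw": -9.1,"hand": 0.04},
    {"offset": [0.029,0.229,0.0],"yaw": -9.1,"hand": 0.04},
    {"offset": [0.029,0.229,0.0],"yaw": -9.1,"hand": 0.04},
    {"offset": [0.029,0.229,0.03],"yaw": -9.1,"hand": 0.04},
    {"offset": [0.029,0.229,0.06],"yaw": -9.1,"hand": 0.04},
    {"offset": [0.029,0.229,0.06],"yaw": -9.1,"hand": 0.04},
  ],
)

```text
t: 27.02
tcp_pos: [0.6131, -0.0912, 0.1477]
eef_rot: [180.0, -0.2, -173.6]
force: [-0.7, 0.4, -0.8]
width: 0.0461
finger_force: 25.0
```

```bash
python3 - <<'E'
from h import *
b=box(-.001,-.06); print(ctrl.observe()['force'])
plan([[(*b,.097,186.5)]])
E
```

```text
[-0.6643141   0.44757778 -0.75979084]
off [-0.0018, 0.0012, 0.0507] yaw -0.1
--
```

apply_moves(
  moves=[
    {"offset": [-0.0015,0.001,0.02],"yaw": 0,"hand": 0.04},
    {"offset": [-0.0015,0.001,0.035],"yaw": 0,"hand": 0.04},
    {"offset": [-0.0015,0.001,0.045],"yaw": 0,"hand": 0.04},
    {"offset": [-0.0015,0.001,0.051],"yaw": 0,"hand": 0.04},
    {"offset": [-0.0015,0.001,0.052],"yaw": 0,"hand": 0.04},
    {"offset": [-0.0015,0.001,0.052],"yaw": 0,"hand": 0.065},
    {"offset": [-0.0015,0.001,0.052],"yaw": 0,"hand": 0.065},
    {"offset": [-0.0015,0.001,0.0],"yaw": 0,"hand": 0.065},
    {"offset": [-0.0015,0.001,-0.06],"yaw": 0,"hand": 0.065},
    {"offset": [-0.0015,0.001,-0.12],"yaw": 0,"hand": 0.04},
    {"offset": [-0.0015,0.001,-0.18],"yaw": 0,"hand": 0.0},
    {"offset": [-0.0015,0.001,-0.22],"yaw": 0,"hand": 0.0},
  ],
)

```text
t: 28.52
tcp_pos: [0.616, -0.0885, 0.3727]
eef_rot: [-180.0, 0.1, -173.5]
force: [-0.3, 0.9, -0.1]
width: 0.0385
finger_force: 0.0
```

```bash
python3 - <<'E'
from h import *
s=ctrl.observe();print(s['tcp_pos'],s['joints'].round(0),s['force'])
blobs('wrist',.11,.14,None,300,f='w6.png')
print('lid');im,P=blobs('scene',.255,.285,(.6,.8,-.2,.15),20)
w=lambda x,z:(*box(x,0),z,186.5)
def T(th,r,pen):
    c=np.array([.075,.124])+r*np.array([-np.cos(th),np.sin(th)])+(.012-pen)*np.array([np.sin(th),np.cos(th)])
    return w(c[0]+.008,c[1])
plan([[w(0,.365),w(.125,.365),w(.125,.258)],[T(t,r,.004) for t,r in ((1.55,.13),(1.4,.13),(1.25,.13),(1.1,.13),(.95,.13),(.8,.132),(.65,.135),(.5,.137),(.35,.14),(.2,.143),(.1,.145))]])
E
```

```text
[ 0.61600773 -0.08848811  0.37267694] [ 49.  31. -69.  78.  29.  89.  80.] [-0.26971433  0.9085     -0.14874767]
[ 37   0  43  24 614] z 0.116 bgr [108. 142. 170.] [[455.2, -344.6], [24.6, 49.1], 8.2]
[ 191  109  224  119 8729] z 0.123 bgr [117. 159. 197.] [[610.3, -30.0], [151.1, 281.0], 6.5]
[ 238  119   36   93 2947] z 0.1217 bgr [ 76.  95. 127.] [[614.8, -88.9], [122.2, 46.0], 5.9]
lid
[235 154   7  64 251] z 0.2727 bgr [ 54. 128. 202.] [[694.7, -17.3], [12.6, 282.5], 6.3]
off [0.0013, 0.0586, 0.009] yaw -0.0
off [-0.1237, 0.0587, 0.009] yaw -0.0
off [-0.1237, 0.0587, 0.116] yaw -0.0
--
off [0.0367, 0.0, 0.0039] yaw -0.0
off [0.0562, -0.0, 0.0045] yaw -0.0
off [0.0754, 0.0, 0.0081] yaw -0.0
off [0.0938, -0.0, 0.0145] yaw -0.0
off [0.1111, -0.0, 0.0236] yaw -0.0
off [0.1282, -0.0, 0.0337] yaw -0.0
off [0.1446, -0.0, 0.0459] yaw -0.0
off [0.1584, -0.0, 0.0613] yaw -0.0
off [0.1708, -0.0, 0.0785] yaw -0.0
off [0.1806, -0.0, 0.0977] yaw -0.0
off [0.1855, -0.0, 0.1116] yaw -0.0
--
```

View pics/w6.png

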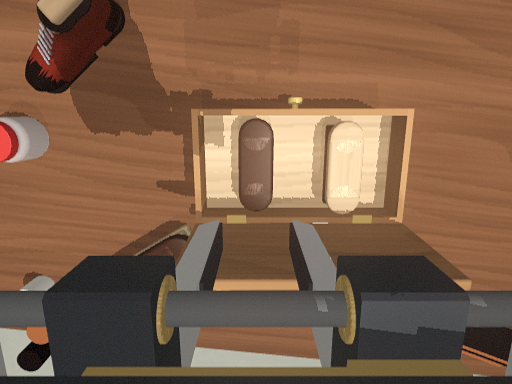

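The wrist view shows both brushes lying flat in the compartment, at (256,165) and (345,165), and the drawer shut. Next is the lid.

apply_moves(
  moves=[
    {"offset": [0.0,0.03,0.0],"yaw": 0,"hand": 0.0},
    {"offset": [-0.03,0.0585,0.0],"yaw": 0,"hand": 0.0},
    {"offset": [-0.08,0.0585,0.0],"yaw": 0,"hand": 0.0},
    {"offset": [-0.124,0.0585,0.0],"yaw": 0,"hand": 0.0},
    {"offset": [-0.124,0.0585,0.0],"yaw": 0,"hand": 0.0},
    {"offset": [-0.124,0.0585,0.05],"yaw": 0,"hand": 0.0},
    {"offset": [-0.124,0.0585,0.1],"yaw": 0,"hand": 0.0},
    {"offset": [-0.124,0.0585,0.116],"yaw": 0,"hand": 0.0},
    {"offset": [-0.124,0.0585,0.116],"yaw": 0,"hand": 0.0},
  ],
)

```text
t: 29.75
tcp_pos: [0.7323, -0.0171, 0.2538]
eef_rot: [180.0, -0.0, -173.6]
force: [0.4, 1.2, 1.8]
width: 0.0007
finger_force: 0.0
```

```bash
python3 - <<'E'
from h import *
s=ctrl.observe();print(s['joints'].round(0),s['force'])
w=lambda x,z:(*box(x,0),z,186.5)
plan([[w(.125,.258)]])
E
```

```text
[ 31.  46. -60.  70.  39.  85.  72.] [0.40727093 1.2026443  1.80349454]
off [-0.001, 0.0012, -0.0042] yaw -0.1
--
```

apply_moves(
  moves=[
    {"offset": [0.018,0,0.0],"yaw": 0,"hand": 0.0},
    {"offset": [0.036,0,0.0],"yaw": 0,"hand": 0.0},
    {"offset": [0.046,0,0.0],"yaw": 0,"hand": 0.0},
    {"offset": [0.056,0,0.001],"yaw": 0,"hand": 0.0},
    {"offset": [0.065,0,0.002],"yaw": 0,"hand": 0.0},
    {"offset": [0.075,0,0.004],"yaw": 0,"hand": 0.0},
    {"offset": [0.085,0,0.007],"yaw": 0,"hand": 0.0},
    {"offset": [0.094,0,0.0105],"yaw": 0,"hand": 0.0},
    {"offset": [0.102,0,0.015],"yaw": 0,"hand": 0.0},
    {"offset": [0.111,0,0.0195],"yaw": 0,"hand": 0.0},
    {"offset": [0.12,0,0.0245],"yaw": 0,"hand": 0.0},
    {"offset": [0.128,0,0.03],"yaw": 0,"hand": 0.0},
  ],
)

```text
t: 31.25
tcp_pos: [0.6048, -0.0314, 0.223]
eef_rot: [180.0, -0.0, -173.5]
force: [4.7, 0.9, 0.3]
width: 0.0006
finger_force: 1.6
```

```bash
python3 - <<'E'
from h import *
s=ctrl.observe();print(s['joints'].round(0),s['force'],s['tcp_pos'])
im,d,K,W=snap('side'); P=cloud(d,K,W)
a=np.radians(BY); Q=P.reshape(-1,3); X=(Q[:,:2]-BX)@np.array([[np.cos(a),-np.sin(a)],[np.sin(a),np.cos(a)]])
m=(X[:,1]<-.1)&(X[:,1]>-.13)&(X[:,0]>-.1)&(X[:,0]<.11)&(Q[:,2]>.13)
for lo in np.arange(.13,.26,.015):
    k=m&(Q[:,2]>lo)&(Q[:,2]<lo+.015)
    if k.sum(): print(lo.round(3),k.sum(),X[k,0].min().round(3),X[k,0].max().round(3))
w=lambda x,z:(*box(x,0),z,186.5)
def T(th,r,pen):
    c=np.array([.075,.124])+r*np.array([-np.cos(th),np.sin(th)])+(.012-pen)*np.array([np.sin(th),np.cos(th)])
    return w(c[0]+.008,c[1])
plan([[T(t,r,.004) for t,r in ((.8,.132),(.65,.135),(.5,.137),(.35,.14),(.2,.143),(.1,.145),(0,.147))]])
E
```

```text
[ 45.  36. -66.  93.  34.  74.  70.] [4.65637389 0.86112705 0.33591079] [ 0.60476294 -0.0314068   0.22296922]
0.13 7 0.071 0.081
0.145 12 0.055 0.071
0.16 12 0.038 0.053
0.175 10 0.021 0.036
0.19 24 0.005 0.07
0.205 32 -0.011 0.065
0.22 33 -0.035 0.044
0.235 3 -0.031 -0.029
off [-0.0021, 0.001, -0.002] yaw -0.0
off [0.0143, 0.001, 0.0102] yaw -0.0
off [0.028, 0.001, 0.0256] yaw -0.0
off [0.0404, 0.001, 0.0428] yaw -0.0
off [0.0502, 0.001, 0.0621] yaw -0.0
off [0.0551, 0.001, 0.0759] yaw -0.0
off [0.0587, 0.001, 0.0903] yaw -0.0
--
```

apply_moves(
  moves=[
    {"offset": [0.007,0,0.005],"yaw": 0,"hand": 0.0},
    {"offset": [0.0143,0,0.011],"yaw": 0,"hand": 0.0},
    {"offset": [0.021,0,0.019],"yaw": 0,"hand": 0.0},
    {"offset": [0.028,0,0.027],"yaw": 0,"hand": 0.0},
    {"offset": [0.034,0,0.035],"yaw": 0,"hand": 0.0},
    {"offset": [0.04,0,0.044],"yaw": 0,"hand": 0.0},
    {"offset": [0.045,0,0.053],"yaw": 0,"hand": 0.0},
    {"offset": [0.05,0,0.062],"yaw": 0,"hand": 0.0},
    {"offset": [0.054,0,0.071],"yaw": 0,"hand": 0.0},
    {"offset": [0.055,0,0.077],"yaw": 0,"hand": 0.0},
    {"offset": [0.056,0,0.083],"yaw": 0,"hand": 0.0},
    {"offset": [0.056,0,0.086],"yaw": 0,"hand": 0.0},
  ],
)

```text
t: 32.8
tcp_pos: [0.5494, -0.0375, 0.137]
eef_rot: [180.0, -0.0, -173.5]
force: [-1.3, 0.2, 2.3]
width: 0.0005
finger_force: 0.9
```

apply_moves(
  moves=[
    {"offset": [0,0,0.003],"yaw": 0,"hand": 0.0},
    {"offset": [0,0,0.005],"yaw": 0,"hand": 0.0},
    {"offset": [0,0,0.005],"yaw": 0,"hand": 0.0},
  ],
)

```text
t: 33.17
tcp_pos: [0.55, -0.0374, 0.1356]
eef_rot: [-179.8, -0.0, -173.5]
force: [-28.2, -6.3, 69.1]
width: 0.0005
finger_force: 34.4
```

apply_moves(
  moves=[
    {"offset": [0,0,-0.006],"yaw": 0,"hand": 0.0},
    {"offset": [0,0,-0.06],"yaw": 0,"hand": 0.0},
    {"offset": [0,0,-0.12],"yaw": 10,"hand": 0.02},
    {"offset": [0,0,-0.18],"yaw": 20,"hand": 0.05},
    {"offset": [0,0,-0.2],"yaw": 30,"hand": 0.08},
    {"offset": [0,0,-0.2],"yaw": 40,"hand": 0.08},
  ],
)

```text
t: 33.92
tcp_pos: [0.5504, -0.0374, 0.3342]
eef_rot: [179.9, 0.2, 146.1]
force: [-0.1, -0.2, 0.3]
width: 0.0371
finger_force: 0.0
```

```bash
python3 - <<'E'
from h import *
s=ctrl.observe();print(s['joints'].round(0),s['force'],s['tcp_pos'],s['eef_rot'])
for n in('scene','side'):
    im,P=blobs(n,.145,.24,(.5,.72,-.2,.15),50,f=n+'7.png')
    a=np.radians(BY); Q=P.reshape(-1,3); X=(Q[:,:2]-BX)@np.array([[np.cos(a),-np.sin(a)],[np.sin(a),np.cos(a)]])
    for x in(-.065,-.045,.06):
        k=(abs(X[:,0]-x)<.008)&(abs(X[:,1])>.1)&(abs(X[:,1])<.13)&(Q[:,2]>.1); print(n,x,k.sum(),np.median(Q[k,2]))
E
```

```text
[ 50.  21. -64.  92.  19.  79.  41.] [-0.13404427 -0.20483106  0.32787622] [ 0.550396   -0.03738658  0.33416315] [1.79941372e+02 1.52229108e-01 1.46120191e+02]
[255 180  17  42 606] z 0.1847 bgr [44. 63. 76.] [[610.8, -34.9], [55.6, 203.5], 6.7]
scene -0.065 58 0.1343674405933698
scene -0.045 53 0.13434700497815721
scene 0.06 61 0.13428185477897436
[235 158  31  38 561] z 0.1831 bgr [48. 57. 61.] [[609.1, -37.8], [58.2, 199.5], 6.1]
side -0.065 45 0.13652649177576914
side -0.045 40 0.13565016806857022
side 0.06 29 0.1363192378294944
```

View pics/side7.png

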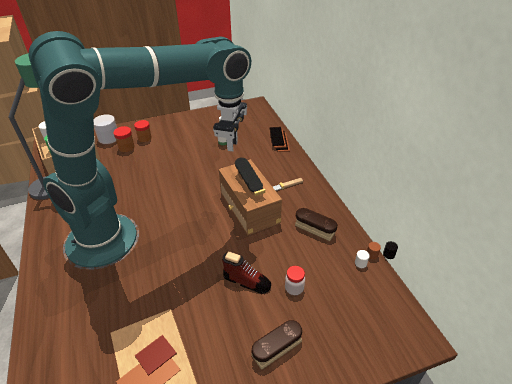

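The side view shows the lid fully shut with the footrest on top at (250,178). Its heel stop is at (259,190), and the drawer is closed. Now to the boot at (246,272).

```bash
python3 - <<'E'
from h import *
plan([[(.42,-.2,.33,26)],[(.40,-.31,.31,-42)]])
E
```

```text
off [0.0179, -0.2073, 0.0028] yaw 120.3
--
off [-0.0662, 0.0901, 0.02] yaw 68
--
```

apply_moves(
  moves=[
    {"offset": [0.0,-0.02,0],"yaw": 10,"hand": 0.08},
    {"offset": [0.005,-0.04,0],"yaw": 20,"hand": 0.08},
    {"offset": [0.01,-0.06,0],"yaw": 30,"hand": 0.08},
    {"offset": [0.018,-0.08,0],"yaw": 40,"hand": 0.08},
    {"offset": [0.018,-0.1,0],"yaw": 50,"hand": 0.08},
    {"offset": [0.018,-0.12,0],"yaw": 60,"hand": 0.08},
    {"offset": [0.018,-0.14,0],"yaw": 70,"hand": 0.08},
    {"offset": [0.018,-0.16,0],"yaw": 80,"hand": 0.08},
    {"offset": [0.018,-0.18,0],"yaw": 90,"hand": 0.08},
    {"offset": [0.018,-0.207,0],"yaw": 100,"hand": 0.08},
    {"offset": [0.018,-0.207,0],"yaw": 110,"hand": 0.08},
    {"offset": [0.018,-0.207,0],"yaw": 120,"hand": 0.08},
  ],
)

```text
t: 35.52
tcp_pos: [0.4201, -0.2002, 0.332]
eef_rot: [-180.0, 0.0, 26.4]
force: [0.6, 0.0, 0.3]
width: 0.0799
finger_force: 0.0
```

apply_moves(
  moves=[
    {"offset": [-0.01,0.015,0.02],"yaw": 10,"hand": 0.08},
    {"offset": [-0.02,0.03,0.02],"yaw": 20,"hand": 0.08},
    {"offset": [-0.03,0.045,0.02],"yaw": 30,"hand": 0.08},
    {"offset": [-0.05,0.06,0.02],"yaw": 40,"hand": 0.08},
    {"offset": [-0.066,0.09,0.02],"yaw": 50,"hand": 0.08},
    {"offset": [-0.066,0.09,0.02],"yaw": 60,"hand": 0.08},
    {"offset": [-0.066,0.09,0.02],"yaw": 68,"hand": 0.08},
    {"offset": [-0.066,0.09,0.02],"yaw": 68,"hand": 0.08},
  ],
)

```text
t: 36.52
tcp_pos: [0.4013, -0.3099, 0.3119]
eef_rot: [180.0, 0.1, -41.3]
force: [0.2, 0.0, -0.2]
width: 0.08
finger_force: 0.0
```

```bash
python3 - <<'E'
from h import *
s=ctrl.observe();print(s['joints'].round(0),s['force'],s['tcp_pos'],s['eef_rot'])
reg=(.35,.6,-.5,-.25)
for lo,hi in((.105,.13),(.085,.13),(.04,.13),(.01,.13)): print(lo); im,P=blobs('wrist',lo,hi,reg,300,f='w8.png' if lo==.01 else None)
E
```

```text
[  66.    9.  -35.  100.    5.   73. -102.] [ 0.20104264  0.01244425 -0.19480064] [ 0.40132788 -0.30991438  0.31191724] [ 1.79994908e+02  6.19287742e-02 -4.12692088e+01]
0.105
[ 242  102   27   46 1165] z 0.1163 bgr [174. 216. 244.] [[442.5, -346.2], [29.4, 49.6], 48.3]
0.085
[ 234   87   43   71 2411] z 0.1022 bgr [122. 147. 171.] [[444.2, -347.4], [48.1, 79.1], 47.1]
0.04
[ 234   24   43  134 4776] z 0.094 bgr [ 91. 109. 148.] [[473.3, -374.6], [52.0, 159.0], 48.2]
0.01
[ 234   12   44  146 5400] z 0.0723 bgr [ 83. 100. 137.] [[480.0, -381.9], [56.3, 178.3], 50.0]
```

View pics/w8.png

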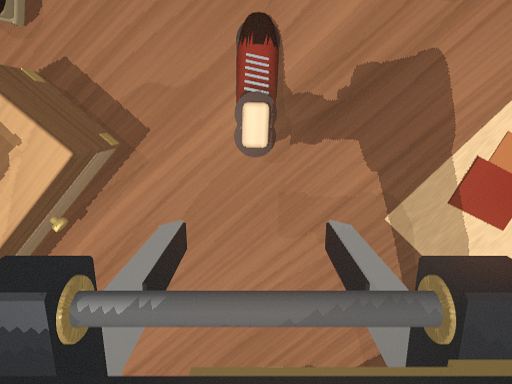

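The wrist view shows the boot upright with its toe up-image at (258,20). The shaft and tree are at (255,125), nearly aligned with the tool.

```bash
python3 - <<'E'
from h import *
g=(.4486,-.3514)
plan([[(*g,.16,-42),(*g,.056,-42),(*g,.3,-42)]])
E
```

```text
off [0.0628, -0.0001, 0.1523] yaw 0.7
off [0.0628, -0.0001, 0.2563] yaw 0.7
off [0.0628, -0.0001, 0.0123] yaw 0.7
--
```

apply_moves(
  moves=[
    {"offset": [0.0628,0,0.03],"yaw": 0.3,"hand": 0.08},
    {"offset": [0.0628,0,0.09],"yaw": 0.3,"hand": 0.08},
    {"offset": [0.0628,0,0.15],"yaw": 0.3,"hand": 0.08},
    {"offset": [0.0628,0,0.2],"yaw": 0.3,"hand": 0.08},
    {"offset": [0.0628,0,0.24],"yaw": 0.3,"hand": 0.08},
    {"offset": [0.0628,0,0.256],"yaw": 0.3,"hand": 0.08},
    {"offset": [0.0628,0,0.256],"yaw": 0.3,"hand": 0.08},
    {"offset": [0.0628,0,0.256],"yaw": 0.3,"hand": 0.045},
    {"offset": [0.0628,0,0.256],"yaw": 0.3,"hand": 0.045},
    {"offset": [0.0628,0,0.256],"yaw": 0.3,"hand": 0.045},
    {"offset": [0.0628,0,0.256],"yaw": 0.3,"hand": 0.045},
  ],
  force=45,
)

```text
t: 38.1
tcp_pos: [0.4486, -0.3519, 0.057]
eef_rot: [180.0, -0.0, -41.8]
force: [-1.3, 2.2, 7.2]
width: 0.0496
finger_force: 44.9
```

apply_moves(
  moves=[
    {"offset": [0,0,-0.02],"yaw": 0,"hand": 0.045},
    {"offset": [0,0,-0.05],"yaw": 0,"hand": 0.045},
    {"offset": [0,0,-0.1],"yaw": 0,"hand": 0.045},
    {"offset": [0,0,-0.15],"yaw": 0,"hand": 0.045},
    {"offset": [0,0,-0.2],"yaw": 0,"hand": 0.045},
    {"offset": [0,0,-0.25],"yaw": 0,"hand": 0.045},
    {"offset": [0,0,-0.28],"yaw": 0,"hand": 0.045},
    {"offset": [0,0,-0.28],"yaw": 0,"hand": 0.045},
  ],
)

```text
t: 39.1
tcp_pos: [0.4488, -0.3516, 0.3389]
eef_rot: [180.0, -0.2, -41.8]
force: [-0.8, -0.2, -6.1]
width: 0.0504
finger_force: 44.8
```

```bash
python3 - <<'E'
from h import *
s=ctrl.observe();print(s['force'],s['tcp_pos'],s['eef_rot'],s['width'])
im,d,K,W=snap('side'); cv2.imwrite('pics/side9.png',cv2.resize(im[150:310,150:330],(675,600)))
b=box(0,-.045)
plan([[(*b,.33,96.5)]])
E
```

```text
[-0.77425926 -0.18433657 -6.11741845] [ 0.44880019 -0.35164197  0.33890029] [179.99426834  -0.19513122 -41.81750317] 0.050408897333175696
off [-0.0609, -0.3168, 0.0068] yaw -138.3
--
```

View pics/side9.png

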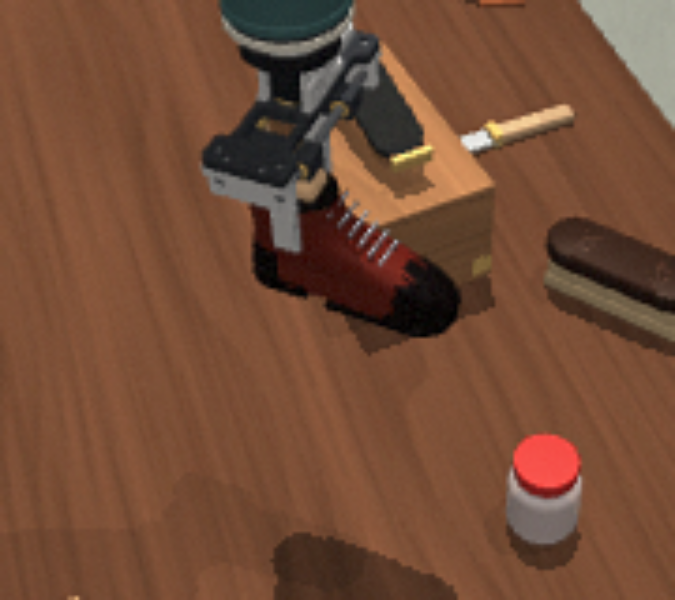

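The side view shows the boot held upright and level across its shaft. Now I turn it over the rest.

apply_moves(
  moves=[
    {"offset": [0,-0.02,0],"yaw": -10,"hand": 0.045},
    {"offset": [0,-0.04,0],"yaw": -20,"hand": 0.045},
    {"offset": [-0.01,-0.07,0],"yaw": -30,"hand": 0.045},
    {"offset": [-0.02,-0.1,0],"yaw": -40,"hand": 0.045},
    {"offset": [-0.03,-0.13,0],"yaw": -50,"hand": 0.045},
    {"offset": [-0.04,-0.16,0],"yaw": -60,"hand": 0.045},
    {"offset": [-0.05,-0.19,0],"yaw": -70,"hand": 0.045},
    {"offset": [-0.061,-0.22,0],"yaw": -80,"hand": 0.045},
    {"offset": [-0.061,-0.25,0],"yaw": -90,"hand": 0.045},
    {"offset": [-0.061,-0.28,0],"yaw": -100,"hand": 0.045},
    {"offset": [-0.061,-0.31,0],"yaw": -110,"hand": 0.045},
    {"offset": [-0.061,-0.317,0],"yaw": -120,"hand": 0.045},
  ],
)

```text
t: 40.65
tcp_pos: [0.6144, -0.0727, 0.3346]
eef_rot: [-179.8, -0.1, 78.7]
force: [-0.0, -0.6, -5.4]
width: 0.0498
finger_force: 44.8
```

```bash
python3 - <<'E'
from h import *
s=ctrl.observe();print(s['joints'].round(0),s['force'],s['tcp_pos'],s['eef_rot'],s['width'])
b=box(0,-.049)
plan([[(*b,.32,96.5)]])
E
```

```text
[ 45.  29. -61.  82.  26.  84. -27.] [-0.01566712 -0.5949103  -5.3656753 ] [ 0.61435707 -0.07273827  0.33458322] [-1.79848635e+02 -5.96416600e-02  7.86685744e+01] 0.04975381326096055
off [-0.0058, 0.0014, 0.0146] yaw -17.8
--
```

apply_moves(
  moves=[
    {"offset": [-0.006,0.0015,0.0],"yaw": -10,"hand": 0.045},
    {"offset": [-0.006,0.0015,0.0],"yaw": -17.8,"hand": 0.045},
    {"offset": [-0.006,0.0015,0.0],"yaw": -17.8,"hand": 0.045},
    {"offset": [-0.006,0.0015,0.0],"yaw": -17.8,"hand": 0.045},
  ],
)

```text
t: 41.15
tcp_pos: [0.6143, -0.081, 0.3357]
eef_rot: [-179.9, -0.0, 95.8]
force: [-0.3, -0.8, -5.0]
width: 0.0499
finger_force: 44.8
```

```bash
python3 - <<'E'
from h import *
s=ctrl.observe();print(s['force'],s['tcp_pos'],s['eef_rot'])
im,d,K,W=snap('wrist','w10.png');P=cloud(d,K,W);a=np.radians(BY)
X=np.dstack([(P[...,:2]-BX)@np.array([[np.cos(a),-np.sin(a)],[np.sin(a),np.cos(a)]]),P[...,2]])
# boot (z>.27) and rest (z .15-.225) x-extent by y slice
for n,lo,hi in(('boot',.28,.42),('rest',.15,.225),('lid',.125,.145)):
    for y in np.arange(-.02,.15,.02):
        k=(abs(X[...,1]-y)<.004)&(X[...,2]>lo)&(X[...,2]<hi)&(abs(X[...,0])<.09)
        if k.sum()>10: print(n,y.round(2),k.sum(),X[k,0].min().round(4),X[k,0].max().round(4),np.median(X[k,2]).round(4))
b=box(0,-.049)
plan([[(*b,.32,96.5)]])
E
```

```text
[-0.34288266 -0.77880572 -4.9822222 ] [ 0.61428632 -0.08098939  0.33571901] [-1.79941078e+02 -2.25901248e-02  9.57957609e+01]
boot -0.02 2202 -0.0259 0.0224 0.3638
boot 0.0 1478 -0.0257 0.0245 0.3411
boot 0.02 1370 -0.027 0.0266 0.3328
boot 0.04 1292 -0.0282 0.0299 0.3252
boot 0.06 1166 -0.0286 0.0296 0.3175
boot 0.08 184 -0.0118 0.0148 0.306
lid -0.02 313 -0.076 0.0759 0.1357
lid 0.0 322 -0.0758 0.0749 0.1358
lid 0.02 355 -0.076 0.0756 0.1358
lid 0.04 387 -0.0757 0.076 0.1358
lid 0.06 391 -0.0756 0.0753 0.1358
lid 0.08 394 -0.0752 0.0755 0.1359
lid 0.1 536 -0.0761 0.076 0.1358
lid 0.12 789 -0.076 0.0751 0.1358
off [0.0023, 0.0004, 0.016] yaw -0.7
--
```

View pics/w10.png

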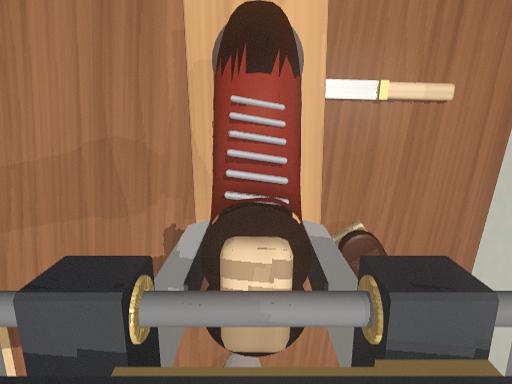

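The wrist view shows the boot centred over the lid with its toe at (258,10), parallel to the rest. Now I lower it.

apply_moves(
  moves=[
    {"offset": [0.002,0.0,0.03],"yaw": -0.6,"hand": 0.045},
    {"offset": [0.002,0.0,0.05],"yaw": -0.6,"hand": 0.045},
    {"offset": [0.002,0.0,0.065],"yaw": -0.6,"hand": 0.045},
    {"offset": [0.002,0.0,0.075],"yaw": -0.6,"hand": 0.045},
    {"offset": [0.002,0.0,0.075],"yaw": -0.6,"hand": 0.045},
  ],
)

```text
t: 41.82
tcp_pos: [0.6143, -0.0791, 0.2611]
eef_rot: [-180.0, -0.0, 96.6]
force: [-1.2, 0.1, -4.6]
width: 0.0499
finger_force: 44.8
```

apply_moves(
  moves=[
    {"offset": [0,0.0,0.002],"yaw": 0,"hand": 0.045},
    {"offset": [0,0.0,0.004],"yaw": 0,"hand": 0.045},
    {"offset": [0,0.0,0.006],"yaw": 0,"hand": 0.045},
    {"offset": [0,0.0,0.008],"yaw": 0,"hand": 0.045},
    {"offset": [0,0.0,0.01],"yaw": 0,"hand": 0.045},
  ],
  force=25,
)

```text
t: 42.45
tcp_pos: [0.615, -0.0799, 0.2519]
eef_rot: [179.9, 0.0, 96.5]
force: [1.0, -6.1, 1.4]
width: 0.05
finger_force: 25.0
```

apply_moves(
  moves=[
    {"offset": [0,0.0,0.002],"yaw": 0,"hand": 0.045},
    {"offset": [0,0.0,0.004],"yaw": 0,"hand": 0.045},
    {"offset": [0,0.0,0.006],"yaw": 0,"hand": 0.045},
    {"offset": [0,0.0,0.008],"yaw": 0,"hand": 0.045},
    {"offset": [0,0.0,0.01],"yaw": 0,"hand": 0.045},
    {"offset": [0,0.0,0.011],"yaw": 0,"hand": 0.045},
  ],
)

```text
t: 43.2
tcp_pos: [0.6148, -0.0799, 0.2408]
eef_rot: [180.0, 0.0, 96.5]
force: [0.2, -6.1, 1.5]
width: 0.0496
finger_force: 25.0
```

```bash
python3 - <<'E'
from h import *
s=ctrl.observe();print(s['force'],s['tcp_pos'],s['wrist_torque'])
im,d,K,W=snap('side'); cv2.imwrite('pics/side11.png',cv2.resize(im[90:240,180:330],(600,600),interpolation=cv2.INTER_CUBIC))
E
```

```text
[ 0.18749288 -6.11583594  1.50503929] [ 0.61475296 -0.07987631  0.24077632] [-0.81269849 -0.18970192  0.01120109]
```

View pics/side11.png

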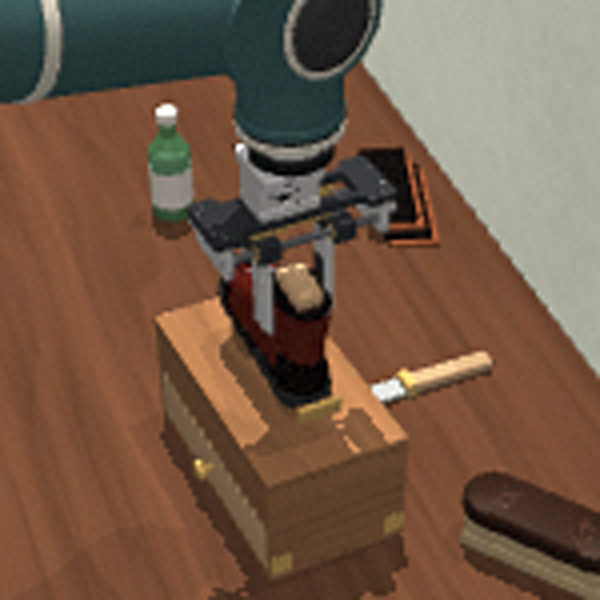

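The side crop shows the boot pitching toe-up in the grip, with its heel at (300,385) just ahead of the brass stop at (320,408).

apply_moves(
  moves=[
    {"offset": [0,0.0,0.002],"yaw": 0,"hand": 0.045},
    {"offset": [0,0.0,0.004],"yaw": 0,"hand": 0.045},
    {"offset": [0,0.0,0.0055],"yaw": 0,"hand": 0.045},
    {"offset": [0,0.0,0.0055],"yaw": 0,"hand": 0.045},
  ],
)

```text
t: 43.75
tcp_pos: [0.6147, -0.0797, 0.2353]
eef_rot: [180.0, 0.0, 96.5]
force: [0.0, -4.7, 2.2]
width: 0.05
finger_force: 25.0
```

apply_moves(
  moves=[
    {"offset": [0,0.0,0.001],"yaw": 0,"hand": 0.045},
    {"offset": [0,0.0,0.002],"yaw": 0,"hand": 0.045},
    {"offset": [0,0.0,0.002],"yaw": 0,"hand": 0.045},
  ],
)

```text
t: 44.12
tcp_pos: [0.6148, -0.0797, 0.2351]
eef_rot: [179.9, 0.1, 96.5]
force: [-8.7, -7.6, 27.2]
width: 0.0502
finger_force: 25.0
```

apply_moves(
  moves=[
    {"offset": [0,0.0,-0.0018],"yaw": 0,"hand": 0.045},
    {"offset": [-0.002,0.0,-0.0014],"yaw": 0,"hand": 0.045},
    {"offset": [-0.004,0.0,-0.001],"yaw": 0,"hand": 0.045},
    {"offset": [-0.005,0.0,-0.0009],"yaw": 0,"hand": 0.045},
    {"offset": [-0.005,0.0,-0.0009],"yaw": 0,"hand": 0.045},
  ],
)

```text
t: 44.75
tcp_pos: [0.6156, -0.0825, 0.2348]
eef_rot: [179.9, -0.1, 96.6]
force: [-0.1, 3.5, 8.6]
width: 0.0493
finger_force: 25.0
```

apply_moves(
  moves=[
    {"offset": [-0.001,0.0,0.0002],"yaw": 0,"hand": 0.045},
    {"offset": [-0.002,0.0,0.0003],"yaw": 0,"hand": 0.045},
    {"offset": [-0.003,0.0,0.0005],"yaw": 0,"hand": 0.045},
    {"offset": [-0.003,0.0,0.0005],"yaw": 0,"hand": 0.045},
  ],
)

```text
t: 45.25
tcp_pos: [0.6159, -0.0854, 0.2343]
eef_rot: [179.9, -0.1, 96.6]
force: [-0.9, 4.5, 9.2]
width: 0.0495
finger_force: 25.0
```

```bash
python3 - <<'E'
from h import *
s=ctrl.observe();print(s['force'],s['tcp_pos'])
a=np.radians(BY); p=s['tcp_pos'][:2]-BX; print('box',p@np.array([[np.cos(a),-np.sin(a)],[np.sin(a),np.cos(a)]]))
E
```

```text
[-0.94548081  4.53801023  9.18583972] [ 0.61594345 -0.08542166  0.23428415]
box [ 0.00062491 -0.05585142]
```

apply_moves(
  moves=[
    {"offset": [-0.001,0.0,0.0002],"yaw": 0,"hand": 0.045},
    {"offset": [-0.002,0.0,0.0003],"yaw": 0,"hand": 0.045},
    {"offset": [-0.002,0.0,0.0003],"yaw": 0,"hand": 0.045},
  ],
)

```text
t: 45.62
tcp_pos: [0.6161, -0.0875, 0.2339]
eef_rot: [179.9, -0.1, 96.6]
force: [-0.0, 5.2, 8.2]
width: 0.05
finger_force: 25.0
```

apply_moves(
  moves=[
    {"offset": [-0.001,0.0,0.0001],"yaw": 0,"hand": 0.045},
    {"offset": [-0.002,0.0,0.0002],"yaw": 0,"hand": 0.045},
    {"offset": [-0.002,0.0,0.0002],"yaw": 0,"hand": 0.045},
  ],
)

```text
t: 46.0
tcp_pos: [0.6163, -0.0896, 0.2335]
eef_rot: [179.9, -0.1, 96.6]
force: [-0.0, 2.7, 6.4]
width: 0.0498
finger_force: 25.0
```

apply_moves(
  moves=[
    {"offset": [-0.001,0.0,0.0001],"yaw": 0,"hand": 0.045},
    {"offset": [-0.002,0.0,0.0002],"yaw": 0,"hand": 0.045},
    {"offset": [-0.002,0.0,0.0002],"yaw": 0,"hand": 0.045},
  ],
)

```text
t: 46.38
tcp_pos: [0.6164, -0.0918, 0.2332]
eef_rot: [179.9, -0.1, 96.6]
force: [-0.0, 3.3, 5.8]
width: 0.0501
finger_force: 25.0
```

```bash
python3 - <<'E'
from h import *
print(ctrl.observe()['force'])
im,d,K,W=snap('side'); cv2.imwrite('pics/side12.png',cv2.resize(im[140:220,225:305],(600,600),interpolation=cv2.INTER_CUBIC))
E
```

```text
[-0.03445087  3.25551657  5.76849664]
```

View pics/side12.png

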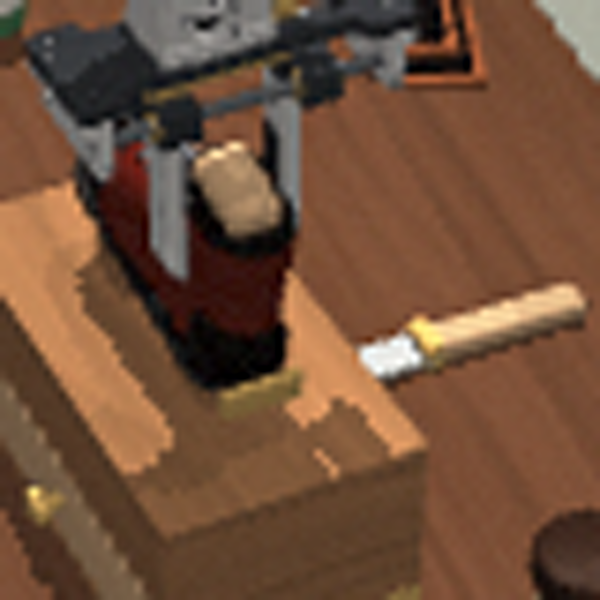

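The side crop shows the heel at (240,380) almost against the stop at (259,390). I continue in small steps.

apply_moves(
  moves=[
    {"offset": [-0.001,0.0,0.0001],"yaw": 0,"hand": 0.045},
    {"offset": [-0.002,0.0,0.0002],"yaw": 0,"hand": 0.045},
    {"offset": [-0.002,0.0,0.0002],"yaw": 0,"hand": 0.045},
  ],
)

```text
t: 46.8
tcp_pos: [0.6165, -0.0942, 0.2328]
eef_rot: [180.0, -0.1, 96.6]
force: [0.8, 5.2, 6.2]
width: 0.0502
finger_force: 25.0
```

```bash
python3 - <<'E'
from h import *
s=ctrl.observe();print(s['force'],s['tcp_pos'])
a=np.radians(BY);M=np.array([[np.cos(a),-np.sin(a)],[np.sin(a),np.cos(a)]])
im,d,K,W=snap('side');P=cloud(d,K,W); X=np.dstack([(P[...,:2]-BX)@M,P[...,2]])
hsv=cv2.cvtColor(im,cv2.COLOR_BGR2HSV)
k=(abs(X[...,0])<.06)&(X[...,1]<-.06)&(X[...,1]>-.13)&(X[...,2]>.15)&(X[...,2]<.3)
for lo in np.arange(.155,.27,.01):
    q=k&(X[...,2]>=lo)&(X[...,2]<lo+.01)
    if q.sum(): print(lo.round(3),q.sum(),'x',X[q,0].min().round(3),X[q,0].max().round(3),'y',X[q,1].min().round(4),np.median(X[q,1]).round(4),im[q].mean(0).round())
E
```

```text
[0.78465566 5.17074507 6.21323384] [ 0.6164982  -0.09418726  0.23276642]
0.155 16 x -0.026 0.018 y -0.104 -0.1013 [ 49.  83. 105.]
0.165 21 x -0.028 0.024 y -0.1065 -0.101 [42. 71. 89.]
0.175 43 x -0.028 0.021 y -0.1078 -0.0984 [29. 49. 63.]
0.185 33 x -0.028 0.022 y -0.104 -0.0934 [ 9. 10. 17.]
0.195 27 x -0.026 0.014 y -0.1042 -0.0945 [ 5.  7. 13.]
0.205 26 x -0.025 0.014 y -0.1045 -0.0957 [10. 13. 39.]
0.215 24 x -0.025 0.013 y -0.1053 -0.0961 [15. 20. 57.]
0.225 20 x -0.024 0.008 y -0.1066 -0.0968 [13. 18. 51.]
0.235 23 x -0.037 0.007 y -0.1117 -0.0982 [31. 35. 64.]
0.245 34 x -0.039 0.012 y -0.1135 -0.0986 [38. 43. 69.]
0.255 35 x -0.038 0.034 y -0.1152 -0.0905 [48. 52. 75.]
0.265 75 x -0.039 0.035 y -0.1163 -0.0987 [32. 34. 41.]
```

```bash
python3 - <<'E'
from h import *
s=ctrl.observe()
a=np.radians(BY);M=np.array([[np.cos(a),-np.sin(a)],[np.sin(a),np.cos(a)]])
im,d,K,W=snap('wrist','w13.png');P=cloud(d,K,W); X=np.dstack([(P[...,:2]-BX)@M,P[...,2]])
t=(s['tcp_pos'][:2]-BX)@M; print('tcp',t)
def prof(X,ys,lo):
    o=[]
    for y in ys:
        k=(abs(X[...,1]-y)<.003)&(abs(X[...,0])<.008)&(X[...,2]>lo)
        o.append((round(y,3),int(k.sum()),np.median(X[k,2]).round(4) if k.sum() else None))
    return o
print(prof(X,np.arange(-.01,.11,.01),.15))
for y in(.0,.02,.04,.06,.08):
    k=(abs(X[...,1]-y)<.004)&(abs(X[...,0])<.045)&(X[...,2]>.195); print(y,X[k,0].min().round(4),X[k,0].max().round(4))
im0=cv2.imread('pics/w10.png')
im,d,K,W=snap('scene','s13.png');P=cloud(d,K,W); X=np.dstack([(P[...,:2]-BX)@M,P[...,2]])
k=(abs(X[...,0])<.02)&(X[...,1]>.04)&(X[...,1]<.11)&(X[...,2]>.14)&(X[...,2]<.3)
for lo in np.arange(.14,.27,.008):
    q=k&(X[...,2]>=lo)&(X[...,2]<lo+.008)
    if q.sum(): print(lo.round(3),q.sum(),'y',np.median(X[q,1]).round(4),X[q,1].max().round(4),im[q].mean(0).round())
E
```

```text
tcp [ 0.00021672 -0.06461694]
[(np.float64(-0.01), 420, np.float64(0.2555)), (np.float64(0.0), 432, np.float64(0.2495)), (np.float64(0.01), 421, np.float64(0.2443)), (np.float64(0.02), 426, np.float64(0.2418)), (np.float64(0.03), 424, np.float64(0.2401)), (np.float64(0.04), 426, np.float64(0.2383)), (np.float64(0.05), 420, np.float64(0.2362)), (np.float64(0.06), 14, np.float64(0.2342)), (np.float64(0.07), 0, None), (np.float64(0.08), 0, None), (np.float64(0.09), 0, None), (np.float64(0.1), 0, None)]
0.0 -0.0265 0.0242
0.02 -0.0275 0.026
0.04 -0.0308 0.0283
0.06 -0.0292 0.0277Traceback (most recent call last):
  File "<stdin>", line 14, in <module>
    return umr_minimum(a, axis, None, out, keepdims, initial, where)
ValueError: zero-size array to reduction operation minimum which has no identity
```

```bash
python3 - <<'E'
from h import *
a=np.radians(BY);M=np.array([[np.cos(a),-np.sin(a)],[np.sin(a),np.cos(a)]])
im,d,K,W=snap('scene','s13.png');P=cloud(d,K,W); X=np.dstack([(P[...,:2]-BX)@M,P[...,2]])
k=(abs(X[...,0])<.015)&(X[...,1]>.03)&(X[...,1]<.12)&(X[...,2]>.14)&(X[...,2]<.3)
for lo in np.arange(.14,.25,.008):
    q=k&(X[...,2]>=lo)&(X[...,2]<lo+.008)
    if q.sum(): print(lo.round(3),q.sum(),'y',np.median(X[q,1]).round(4),X[q,1].max().round(4),im[q].mean(0).round())
c=cv2.resize(im[160:240,225:305],(600,600),interpolation=cv2.INTER_CUBIC)
im,d,K,W=snap('side');P=cloud(d,K,W); X=np.dstack([(P[...,:2]-BX)@M,P[...,2]])
hsv=cv2.cvtColor(im,cv2.COLOR_BGR2HSV)
k=(abs(X[...,0])<.01)&(X[...,1]<-.06)&(X[...,1]>-.13)&(X[...,2]>.13)&(X[...,2]<.26)
vs,us=np.where(k)
for v in np.unique(vs):
    u=us[vs==v]; q=X[v,u]; print(v,len(u),q[:,1].mean().round(4),q[:,2].mean().round(4),im[v,u].mean(0).round())
E
```

```text
0.14 12 y 0.0699 0.0722 [ 32.  69. 116.]
0.148 14 y 0.0697 0.0751 [ 30.  66. 112.]
0.156 7 y 0.0706 0.0717 [ 31.  67. 110.]
0.188 14 y 0.0924 0.0955 [33. 49. 66.]
0.196 36 y 0.0842 0.0953 [36. 41. 42.]
0.204 14 y 0.0773 0.0969 [ 8.  8. 13.]
0.212 17 y 0.0745 0.0791 [ 7.  9. 13.]
0.22 27 y 0.0706 0.0796 [15. 16. 22.]
0.228 56 y 0.0574 0.0735 [22. 24. 33.]
0.236 34 y 0.0377 0.0577 [17. 21. 55.]
175 1 -0.111 0.258 [14. 16. 51.]
176 5 -0.1105 0.2558 [12. 16. 53.]
177 5 -0.1072 0.248 [13. 17. 51.]
178 5 -0.1084 0.2443 [12. 16. 50.]
179 4 -0.1056 0.236 [ 9. 15. 48.]
180 5 -0.1054 0.2317 [14. 21. 57.]
181 4 -0.1056 0.2278 [10. 16. 52.]
182 5 -0.104 0.2222 [12. 14. 53.]
183 5 -0.1032 0.2165 [12. 16. 53.]
184 4 -0.1014 0.209 [10. 11. 42.]
185 4 -0.1034 0.2059 [ 6.  8. 18.]
186 4 -0.1016 0.1992 [ 7.  7. 11.]
187 5 -0.0995 0.193 [6. 4. 7.]
188 4 -0.1034 0.1909 [4. 5. 7.]
189 4 -0.1023 0.1847 [2. 2. 4.]
190 5 -0.1 0.1782 [25. 40. 51.]
191 5 -0.102 0.1751 [ 63. 114. 143.]
192 5 -0.1046 0.1709 [ 55.  98. 122.]
193 4 -0.1013 0.1632 [ 54.  95. 118.]
194 2 -0.1017 0.1602 [ 53.  92. 118.]
195 3 -0.0815 0.1352 [ 53.  84. 117.]
196 6 -0.0887 0.1364 [ 53.  80. 114.]
197 4 -0.0929 0.1354 [ 50.  76. 112.]
198 6 -0.0998 0.1355 [ 52.  78. 113.]
199 5 -0.1055 0.1353 [ 51.  78. 113.]
200 7 -0.112 0.1351 [ 55.  85. 124.]
201 6 -0.1191 0.1365 [ 58.  87. 126.]
202 6 -0.1254 0.1361 [ 56.  87. 125.]
203 2 -0.1275 0.1349 [ 58.  88. 128.]
```

apply_moves(
  moves=[
    {"offset": [-0.0005,0.0,0.0001],"yaw": 0,"hand": 0.045},
    {"offset": [-0.001,0.0,0.0002],"yaw": 0,"hand": 0.045},
    {"offset": [-0.001,0.0,0.0002],"yaw": 0,"hand": 0.045},
  ],
)

```text
t: 47.38
tcp_pos: [0.6165, -0.0944, 0.2328]
eef_rot: [179.9, -0.1, 96.6]
force: [-1.5, 7.4, 8.3]
width: 0.0498
finger_force: 25.0
```

```bash
python3 - <<'E'
from h import *
s=ctrl.observe();print(s['force'],s['tcp_pos'],s['wrist_torque'])
a=np.radians(BY);M=np.array([[np.cos(a),-np.sin(a)],[np.sin(a),np.cos(a)]])
im,d,K,W=snap('wrist');P=cloud(d,K,W); X=np.dstack([(P[...,:2]-BX)@M,P[...,2]])
k=(abs(X[...,0])<.008)&(X[...,1]>.015)&(X[...,1]<.055)&(X[...,2]>.15)
p=np.polyfit(X[k,1],X[k,2],1);print(p, 'z at .035',np.polyval(p,.035))
D=np.load('pics/w1.npz')
E
```

```text
[-1.54920015  7.4265648   8.29042165] [ 0.61652873 -0.09439597  0.23279435] [ 1.72283307  0.34398963 -0.07138164]
[-0.17828062  0.24546476] z at .035 0.2392249406601493
```

apply_moves(
  moves=[
    {"offset": [-0.0005,0.0,0.0],"yaw": 0,"hand": 0.045},
    {"offset": [-0.001,0.0,0.0],"yaw": 0,"hand": 0.045},
    {"offset": [-0.001,0.0,0.0],"yaw": 0,"hand": 0.045},
    {"offset": [-0.001,0.0,0.0],"yaw": 0,"hand": 0.045},
  ],
)

```text
t: 47.92
tcp_pos: [0.6165, -0.0946, 0.2329]
eef_rot: [180.0, -0.2, 96.7]
force: [-2.9, 10.8, 9.6]
width: 0.0499
finger_force: 25.0
```

The tool has stalled with the force rising to 11 N, so the heel is against the stop. I unload and release.

apply_moves(
  moves=[
    {"offset": [0.0015,0.0,0.0],"yaw": 0,"hand": 0.045},
    {"offset": [0.0015,0.0,-0.001],"yaw": 0,"hand": 0.045},
    {"offset": [0.0015,0.0,-0.001],"yaw": 0,"hand": 0.052},
    {"offset": [0.0015,0.0,-0.001],"yaw": 0,"hand": 0.075},
    {"offset": [0.0015,0.0,-0.001],"yaw": 0,"hand": 0.08},
    {"offset": [0.0015,0.0,-0.001],"yaw": 0,"hand": 0.08},
    {"offset": [0.0015,0.0,-0.04],"yaw": 0,"hand": 0.08},
    {"offset": [0.0015,0.0,-0.1],"yaw": 0,"hand": 0.08},
    {"offset": [-0.05,0.0,-0.14],"yaw": 0,"hand": 0.08},
    {"offset": [-0.1,0.0,-0.15],"yaw": 0,"hand": 0.08},
    {"offset": [-0.1,0.0,-0.15],"yaw": 0,"hand": 0.08},
  ],
)

```text
t: 49.3
tcp_pos: [0.628, -0.2008, 0.3822]
eef_rot: [180.0, 0.0, 96.2]
force: [-0.6, 0.9, -0.5]
width: 0.08
finger_force: 0.0
```

```bash
python3 - <<'E'
from h import *
s=ctrl.observe();print(s['force'],s['tcp_pos'],s['eef_rot'],s['joints'].round(0))
a=np.radians(BY);M=np.array([[np.cos(a),-np.sin(a)],[np.sin(a),np.cos(a)]])
im,d,K,W=snap('wrist','w14.png');P=cloud(d,K,W); X=np.dstack([(P[...,:2]-BX)@M,P[...,2]])
k=(abs(X[...,0])<.008)&(X[...,1]>.015)&(X[...,1]<.055)&(X[...,2]>.15)
p=np.polyfit(X[k,1],X[k,2],1);print(p, 'z at .035',np.polyval(p,.035))
for y in np.arange(-.12,.12,.01):
    k=(abs(X[...,1]-y)<.004)&(abs(X[...,0])<.06)&(X[...,2]>.15)
    if k.sum()>5: print(y.round(2),k.sum(),'x',X[k,0].min().round(4),X[k,0].max().round(4),'mid',((X[k,0].min()+X[k,0].max())/2).round(4),'z',X[k,2].min().round(4),X[k,2].max().round(4))
im2=snap('scene')[0]; 
c=np.hstack([cv2.resize(im,(448,336)),cv2.resize(im2[140:240,215:315],(336,336),interpolation=cv2.INTER_CUBIC)])
cv2.imwrite('pics/fin.png',c)
E
```

```text
[-0.60004333  0.90069661 -0.47215337] [ 0.62799574 -0.2007532   0.38215882] [1.79982476e+02 6.11199514e-03 9.62089628e+01] [ 52.  34. -64.  71.  30.  92.   1.]Traceback (most recent call last):
  File "<stdin>", line 6, in <module>
    raise TypeError("expected non-empty vector for x")
TypeError: expected non-empty vector for x
```

```bash
python3 - <<'E'
from h import *
a=np.radians(BY);M=np.array([[np.cos(a),-np.sin(a)],[np.sin(a),np.cos(a)]])
def go(n):
    im,d,K,W=snap(n);P=cloud(d,K,W); X=np.dstack([(P[...,:2]-BX)@M,P[...,2]])
    print(n)
    for y in np.arange(-.12,.12,.015):
        k=(abs(X[...,1]-y)<.005)&(abs(X[...,0])<.06)&(X[...,2]>.15)&(X[...,2]<.35)
        if k.sum()>5: print(y.round(3),k.sum(),'x',X[k,0].min().round(4),X[k,0].max().round(4),'mid',((X[k,0].min()+X[k,0].max())/2).round(4),'z',X[k,2].min().round(4),X[k,2].max().round(4))
    return im
w=go('wrist');s=go('scene');r=go('side')
f=lambda i,b:cv2.resize(i[b[1]:b[3],b[0]:b[2]],(400,300),interpolation=cv2.INTER_CUBIC)
cv2.imwrite('pics/fin.png',np.vstack([np.hstack([f(w,(0,0,512,384)),f(s,(200,140,320,230))]),np.hstack([f(r,(200,130,320,220)),f(s,(140,60,440,384))])]))
E
```

```text
wrist
-0.105 503 x -0.0224 0.0195 mid -0.0014 z 0.268 0.2882
-0.09 748 x -0.0255 0.0227 mid -0.0014 z 0.2705 0.2914
-0.075 731 x -0.0247 0.0219 mid -0.0014 z 0.2733 0.2947
-0.06 778 x -0.0253 0.0225 mid -0.0014 z 0.2758 0.2962
-0.045 561 x -0.0262 0.0223 mid -0.0019 z 0.2401 0.2832
-0.03 636 x -0.0272 0.028 mid 0.0004 z 0.1798 0.2777
-0.015 663 x -0.0304 0.0241 mid -0.0031 z 0.1917 0.267
0.0 83 x -0.0302 0.0277 mid -0.0013 z 0.1917 0.2442
scene
-0.09 21 x -0.0239 0.0224 mid -0.0007 z 0.2688 0.2913
-0.075 23 x -0.0234 0.0224 mid -0.0005 z 0.2682 0.292
-0.06 27 x -0.023 0.0225 mid -0.0003 z 0.2719 0.2945
-0.045 51 x -0.0234 0.0292 mid 0.0029 z 0.1739 0.2872
-0.03 61 x -0.0234 0.0291 mid 0.0028 z 0.1793 0.2821
-0.015 42 x -0.0231 0.0291 mid 0.003 z 0.1824 0.2669
0.0 35 x -0.023 0.029 mid 0.003 z 0.1834 0.2593
0.015 39 x -0.0266 0.0289 mid 0.0012 z 0.1869 0.2477
0.03 38 x -0.0261 0.0289 mid 0.0014 z 0.1976 0.2423
0.045 49 x -0.0297 0.0288 mid -0.0004 z 0.1975 0.2395
0.06 53 x -0.0261 0.0288 mid 0.0013 z 0.1948 0.2372
0.075 91 x -0.0258 0.0287 mid 0.0014 z 0.1505 0.228
0.09 38 x -0.0187 0.0219 mid 0.0016 z 0.1875 0.2041
side
-0.105 161 x -0.0232 0.0222 mid -0.0005 z 0.1594 0.2916
-0.09 73 x -0.0266 0.0227 mid -0.002 z 0.1707 0.2907
-0.075 58 x -0.0281 0.0214 mid -0.0033 z 0.1663 0.296
-0.06 42 x -0.0286 0.0232 mid -0.0027 z 0.1507 0.2962
-0.045 24 x -0.0284 0.0248 mid -0.0018 z 0.1683 0.2819
-0.03 22 x -0.0292 -0.0144 mid -0.0218 z 0.1766 0.2768
-0.015 24 x -0.0302 0.0051 mid -0.0126 z 0.1767 0.2633
0.0 22 x -0.0318 -0.0014 mid -0.0166 z 0.1789 0.2549
0.015 22 x -0.0298 0.0068 mid -0.0115 z 0.1825 0.2469
0.03 23 x -0.0304 0.0146 mid -0.0079 z 0.1896 0.2431
0.045 23 x -0.0321 0.0156 mid -0.0083 z 0.1536 0.2394
0.06 14 x -0.0276 0.0086 mid -0.0095 z 0.1504 0.2348
```

View pics/fin.png

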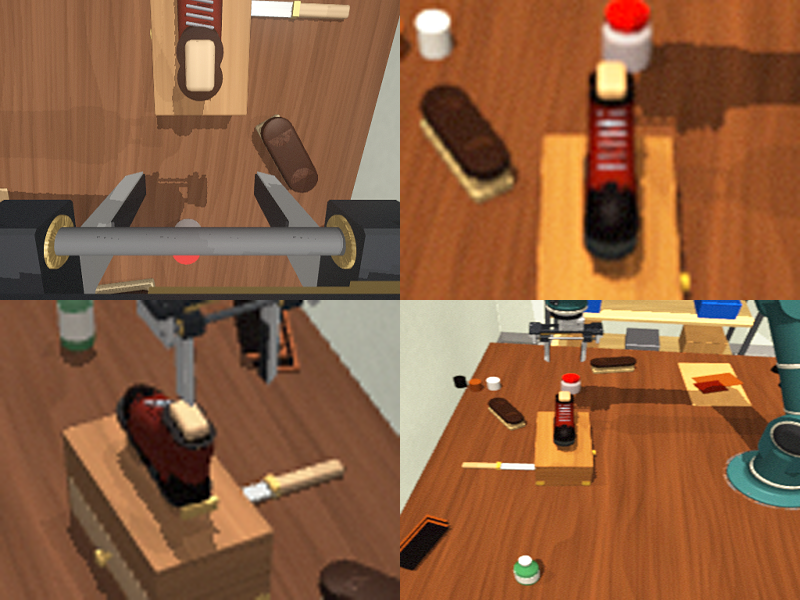

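The four views show the boot upright on the rest, centred to about 1 mm and tilted at the rest's slope (0.173 rad measured), with its heel at the stop. The lid and drawer are shut, the bystanders are in place and the gripper is clear.

```bash
python3 -c "
from bench import ctrl
print(ctrl.hand_in())"
```

```text
the job is handed in; nothing more can be done
None
```

The job is handed in, with no verdict returned: both jars are upright in the shut drawer (jar1 was absent), both brushes lie flat under the fully closed lid, and the boot stands centred on the footrest with its heel against the stop; one press on the lid briefly reached about 75 N through the fingertips.

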